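Hold the drill at the scribed depth line

ROBOT

A 7-joint arm with a two-finger parallel gripper is mounted at the origin on the work surface. World frame = base frame: x ahead of the robot, y to its left, z up, the work surface at z = 0. Lengths are in m, angles in rad, forces in N, time in s.
With the tool pointing down it reaches from about 0.4 to 0.85 m from the base axis. Payload 10.4 kg.
Tool frame: the origin (TCP) lies between the finger pads; the fingertips stand 19 mm ahead of it and the grasp point (between the pads) is the TCP; y points along the fingers, x is the direction in which the jaws open and shut, and the axes are right-handed (so a half turn about y gives the same grasp; the last joint's range is limited). The gripper opens to 87 mm and grips with 3 to 60 N. Pads are 19 mm wide; open, the fingers measure 117 mm over their backs; the gripper's body (75 mm by 190 mm) begins 51 mm behind the grasp point.
Start: joints at [-1.278, 0.332, -0.065, 1.46, 0.022, 1.35, -0.088], TCP at [0.194, 0.594, 0.242] pointing down, gripper open.
Joint ranges: [-2.6, 2.6], [-0.5, 2.12], [-1.47, 1.34], [0.16, 2.42], [-1.27, 4.41], [0.06, 2.06], [-2.6, 2.6]. Speed limits (rad/s): [2.22, 2.22, 2.79, 2.79, 3.14, 3.14, 3.14].

INTERFACE

Orientations are given as a unit quaternion [w, x, y, z].
In Python, from plant import ctrl gives the robot as it stands.
- The arm moves only by the shell command python3 -m jog 'ROWS' [OPENING]. ROWS is JSON, a list of rows, each an object with "offset": the shift along the tool's x, y, z in units of 25 mm (1.0 is 25 mm), a list of three; "dr": the turn, a rotation vector about the tool's x, y, z in units of 6 degrees (1.0 is 6 degrees), a list of three. In form: [{"offset": [tx, ty, tz], "dr": [wx, wy, wz]}, ...]. A call has 1 to 10 rows; each row shifts and turns the commanded pose from where the row before left it, along the tool's axes as they then stand; what a row does not reach is not made up. A row lasts 1/8 s, in which the tool goes at most 62.5 mm and 10.7 degrees, less where a joint would pass 70% of its speed; a pose out of reach is approached as far as the arm can. A call is refused whole if a number of a shift passes 1 or a number of a turn 1, either way. A call with a gripper value outside its range is refused whole. OPENING is the finger opening in mm, from 0 to 87, set as the call begins (- or left out, the last holds). The fingers move at their own pace and stop on an object; the grip force is fixed at half the most. Time passes only in rows, so rows that do not move let the fingers close. It gives the time, the measured TCP pose, the force and the opening at its end, in the units of the state.
- ctrl.read_state(): the state, without advancing time (a new reading comes with each control period).
- ctrl.get_image(name): name is "scene" or "top"; returns a dict with "color" (384x512x3 uint8, red, green, blue), "z_map" (384x512 float32, m along the optical axis (not along the pixel's ray), 0 where there is no reading), "fovy" (degrees; the focal length in pixels is half the picture's height over the tangent of half this angle, whatever the lens; pixels are square), "cx", "cy" (the principal point, pixels), "rvec" (rotation vector, rad) and "tvec" (3), from world to camera coordinates, as OpenCV has them. Camera axes: x right, y down, z forward; pixel columns grow to the right and rows downward; lengths in m; the calibration is good to about 2 mm. A picture is of the moment at which its call begins.
- ctrl.job_done(): hands the job in, once; it reports no verdict.
The state is a dict: "t": time; "q": joint angles; "qvel": joint speeds; "joint_efforts": joint torques, N m; "tool_pos": TCP position; "ee_rot": TCP orientation; "force": force on the tool from outside, world axes, zero at the start; "ft_torque": the same for the moment, N m; "grip_width": opening from 0.0 (shut) to 1.0 (fully open).
Only numpy, scipy, OpenCV 4.12 (cv2) and the standard library are available. Lean on these libraries where they do the work, as an engineer would, in place of code of your own. Each camera call takes 0.05 s, during which the arm holds its last target.

TASK

Take the long blank with the scribed line from the wooden rack, stand it on edge between the jaws of the drill press's vise, line near the top, down on the bed and slid home against the work stop, and let go of it. Then pull the spring-return feed lever down until the drill's tip is level with the scribed line and keep it there: finish while still holding the lever at that height, so that I can set the depth stop. Leave the two short blanks in their slots and the other things on the bench alone.

Things in the scene. Friction and masses are not known exactly. Their poses are not given: they have to be found in the camera images.
- press: Compact bench drill press, fixed, 0.44 m tall: base plate 180 x 320 x 30 mm, column 36 mm thick (axis at y = +140 mm), a head on it, a machine vise on the base under the drill. Origin on the bench under the drill's axis. Front (operator's side) is its -y side, +y points to the column, +x is the operator's right, where the feed lever is.
- vise_seat (a point): Where the middle of the long blank's underside lies when the blank is home: on the vise's bed, 50 mm above the bench, in the middle of the 11 mm gap between the jaws. Axes as the press's: y along the gap towards the work stop, x across it, z up. The drill's axis is at x = +11, y = +75 mm from here, so the drill comes down just beside the blank.
- vise_mouth (a point): Front end of the gap between the vise's jaws, at bed height, 25 mm in front (-y) of vise_seat. The jaws (each 24 mm thick) run 110 mm from here to the work stop and stand 18 mm above the bed; the gap is open on top and here in front, where it is bevelled to 19 mm wide over 8 mm. The work stop closes its far end and stands 45 mm above the bed. Axes as vise_seat.
- head: Head of the press, its height on the column differs. Origin on the drill's axis at its underside; axes as the press's. Casting 78 mm wide, reaching 27 mm in front (-y) of the drill's axis; 100 mm up, a belt cover 100 x 50 mm reaching 30 mm in front. Chuck (35 mm thick) hangs 55 mm and drill 95 mm below at rest. Gripper clears them if it holds the blank 40 mm from its middle, towards the front.
- drill_tip (a point): Tip of the 6 mm drill in the chuck. It goes straight down 35 mm for each radian that the feed lever is pulled (45 mm at most), and springs back up when the lever is let go.
- feed_lever: Feed lever on the +x side of the head: hub 44 mm thick, one spoke 10 mm thick with a black ball at its end. Turns about the press's x axis through this origin (x 41, y 0, z 50 mm from the head's origin). At rest the spoke points to the front (-y) and 0.45 rad upwards; it is pulled down, 1.3 rad at most. A spring drives it back: about 5 N at the ball at first, 9 N at the end.
- feed_hub (a point): Centre of the circle that the lever's ball runs on, on the hub's axis, 46 mm to the +x side of feed_lever's origin, in the vertical plane of the spoke. The spoke's end is above and beside the place where the blank is let go: draw the gripper back towards the front before raising it.
- feed_ball (a point): Centre of the black ball (32 mm thick) at the end of the lever, 140 mm from point feed_hub; it can be pinched from above, or pressed down.
- blank: The long blank: a loose aluminium plate 170 x 8 x 70 mm, about 0.25 kg, standing on edge in one of the three slots of the wooden rack (any one). Origin: middle of its underside; x along its length, y across its 8 mm thickness, z up. The two ends are alike.
- blank_mid (a point): Centre of the long blank, 35 mm above its underside. Axes as the blank's.
- line (a point): Point at mid-length of the dark line scribed along both faces of the long blank, 20 mm below its top edge and 50 mm above its underside (the point is in the middle of the thickness). Axes as the blank's.
- rack: Fixed wooden rack 130 x 160 mm, origin in the middle of its underside; three parallel slots along its x axis, 50 mm apart across y. The blanks stand on the slot floors 12 mm above the bench; the slots are 14 mm deep (top of the wood 26 mm above the bench) and 9.5 mm wide.
- short_a: Short aluminium blank 100 x 8 x 55 mm with a hole, standing in another slot: stays there. Origin: middle of its underside.
- short_b: Short plain aluminium blank 90 x 8 x 70 mm, standing in another slot: stays there. Origin: middle of its underside.
- oil: Closed oil bottle, 56 mm thick, 150 mm tall, standing on the bench: stays there. Origin: middle of its underside.
- hammer: Hammer lying on the bench: stays there.
- wrench: Wrench lying on the bench: stays there.
- brush: Bench brush lying on the bench: stays there.
- punch: Centre punch, 100 mm long, lying on the bench: stays there.
- flange: Small turned aluminium flange, 62 mm tall, standing on the bench: stays there. Origin: middle of its underside.

How it is judged:
On the way:
1. the long blank stands in the vise, down on the bed, home against the stop and let go (y of line in the frame of vise_seat between -0.006 and 0.006 m and x of line in the frame of vise_seat between -0.005 and 0.005 m and z of line in the frame of vise_seat between 0.046 and 0.054 m and angle between the x axis of line and the y axis of vise_seat, either way round below 0.07 rad and angle between line's own z axis and vertical below 0.12 rad and contact force between blank and the fingers below 0.3 N), for 0.2 s.
At the end, for the whole second after the job is handed in: The long blank stands on edge in the vise, on the bed (4 mm), home against the stop (6 mm), not touched by the fingers; the drill's tip is level with the scribed line within 3 mm and stays so for the last second, with the fingers holding the feed lever (contact force over 1.5 N) (all of step 1 and z of drill_tip in the frame of line between -0.003 and 0.003 m and contact force between feed_lever and the fingers above 1.5 N); the arm keeps its last pose, push and grip.
It fails at once if a short blank is taken or knocked out of its place (moved 20 mm) (distance of any of short_a, short_b from where it was at the start of the episode above 0.02 m).
It fails at once if another thing on the bench is pushed away (moved 30 mm) (distance of any of oil, hammer, wrench, brush, punch, flange from where it was at the start of the episode above 0.03 m).
It also fails if it takes over 61 s, if anything falls off the work surface, if the arm or the gripper's body presses on something with over 40 N, if the wrist force passes 120 N, or if a joint passes its speed limit or range.

## Working session

There is one attempt and no reset: what is moved stays moved. The work goes in short steps, Python scripts to look and compute and a shell command to move; the robot and the scene stay as the last step left them, time stands still between calls to the robot, and variables do not carry over. Pictures are saved under pics/ and viewed, and the job is handed in when it is done.

```bash
ls; mkdir -p pics; cat > h.py <<'E'
import numpy as np, cv2
from plant import ctrl
def cam(n):
    d=ctrl.get_image(n); f=d["color"].shape[0]/2/np.tan(np.radians(d["fovy"])/2)
    R=cv2.Rodrigues(np.array(d["rvec"],float))[0]; t=np.array(d["tvec"],float).ravel()
    d.update(f=f,R=R,t=t); return d
def pt(d,u,v,z=None):
    Z=d["z_map"]
    u0,v0=int(round(u)),int(round(v))
    r=np.array([(u-d["cx"])/d["f"],(v-d["cy"])/d["f"],1.])
    c=-d["R"].T@d["t"]; w=d["R"].T@r
    s=Z[v0,u0] if z is None else (z-c[2])/w[2]
    return c+s*w
def cloud(d):
    Z=d["z_map"]; v,u=np.mgrid[:Z.shape[0],:Z.shape[1]]
    P=np.stack([(u-d["cx"])/d["f"]*Z,(v-d["cy"])/d["f"]*Z,Z],-1)
    return (P-d["t"])@d["R"]
def proj(d,p):
    c=d["R"]@np.array(p)+d["t"]; return d["f"]*c[0]/c[2]+d["cx"],d["f"]*c[1]/c[2]+d["cy"]
def save(d,n,crop=None,s=1):
    im=d["color"][...,::-1]
    if crop: im=im[crop[1]:crop[3],crop[0]:crop[2]]
    cv2.imwrite("pics/"+n,cv2.resize(im,None,fx=s,fy=s,interpolation=cv2.INTER_CUBIC))
E
python3 - <<'E'
from h import *
for n in("scene","top"):
    d=cam(n); save(d,n+"0.png",s=1.5); print(n,d["f"],d["cx"],d["cy"],-d["R"].T@d["t"],d["R"].round(3).tolist())
s=ctrl.read_state(); print(s)
E
```

```text
pics
scene 406.60219448110684 250.38697691644745 183.24495851944852 [ 1.59570949 -0.4064836   1.23415021] [[0.378, 0.926, -0.005], [0.613, -0.254, -0.748], [-0.693, 0.28, -0.664]]
top 372.3736633064473 256.7447387250775 189.4324140671517 [0.38476805 0.04405906 1.24234585] [[-0.027, -1.0, -0.002], [-0.989, 0.027, -0.142], [0.142, -0.001, -0.99]]
{'t': 0.1, 'q': array([-1.27764645,  0.33279054, -0.06471843,  1.46085212,  0.02162717,
        1.34989606, -0.08853166]), 'qvel': array([ 0.00039142, -0.00116672, -0.00077799, -0.00098535, -0.00038021,
       -0.00102872,  0.00043262]), 'joint_efforts': array([ 6.12784079e-04, -6.24540424e+01,  2.41277518e-02, -3.90717065e+01,
       -6.15794957e-02,  3.65407777e-02,  5.77445667e-05]), 'tool_pos': array([0.19398186, 0.59379908, 0.24084735]), 'ee_rot': array([-0.57210846,  0.57267036,  0.41483392, -0.4155158 ]), 'force': array([0.47000087, 0.25986466, 0.11742117]), 'ft_torque': array([ 0.00704556, -0.03167066, -0.02524534]), 'grip_width': 0.9989388616313204}
```

View pics/scene0.png

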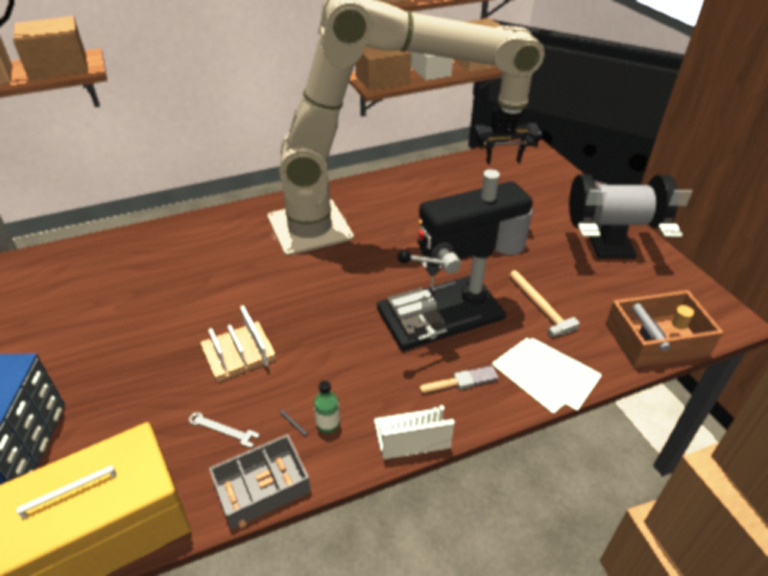

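View pics/top0.png

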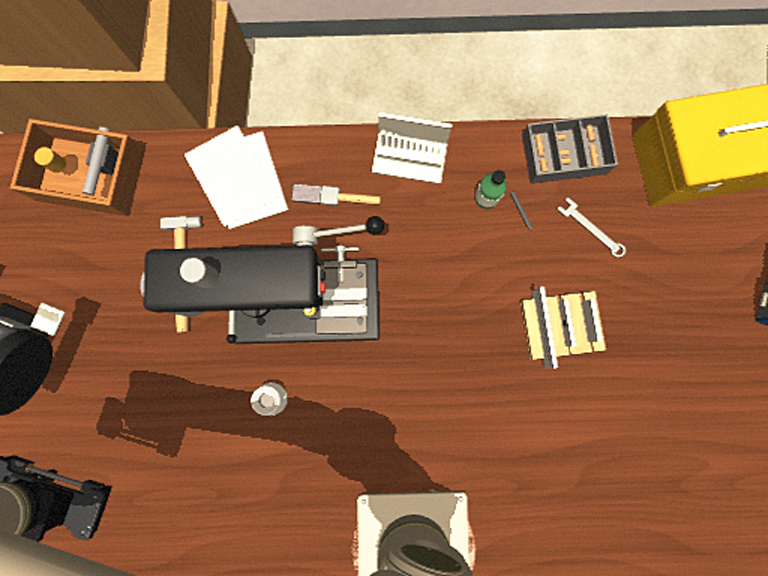

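```bash
python3 - <<'E'
from h import *
t=cam("top"); s=cam("scene"); 
save(t,"t_press.png",(140,130,270,240),6); save(t,"t_rack.png",(335,180,415,255),8)
save(s,"s_press.png",(240,110,370,240),5); save(s,"s_rack.png",(125,195,195,260),8)
np.savez("c0.npz",t=cloud(t),s=cloud(s))
import pickle; pickle.dump((t,s),open("c0.pkl","wb"))
# heights
P=cloud(t)
for n,(u0,v0,u1,v1) in dict(rack=(340,185,410,250)).items():
    q=P[v0:v1,u0:u1]; z=q[...,2]
    for lo,hi in((.02,.03),(.055,.075),(.075,.09)):
        m=(z>lo)&(z<hi); a=q[m]; print(n,lo,len(a),a.mean(0),a.min(0),a.max(0))
E
```

```text
rack 0.02 1158 [ 0.45836969 -0.33599756  0.0248935 ] [ 0.37498412 -0.42678678  0.02003047] [ 0.53535939 -0.25662359  0.02999275]
rack 0.055 288 [ 0.45861483 -0.33360102  0.06486679] [ 0.36873027 -0.39399666  0.05505312] [ 0.53701399 -0.2804241   0.07498504]
rack 0.075 253 [ 0.45661862 -0.32740571  0.08068859] [ 0.36887036 -0.40005757  0.0752036 ] [ 0.53751827 -0.27978376  0.08753306]
```

```bash
ls pics
```

```text
s_press.png
s_rack.png
scene0.png
t_press.png
t_rack.png
top0.png
```

View pics/t_press.png

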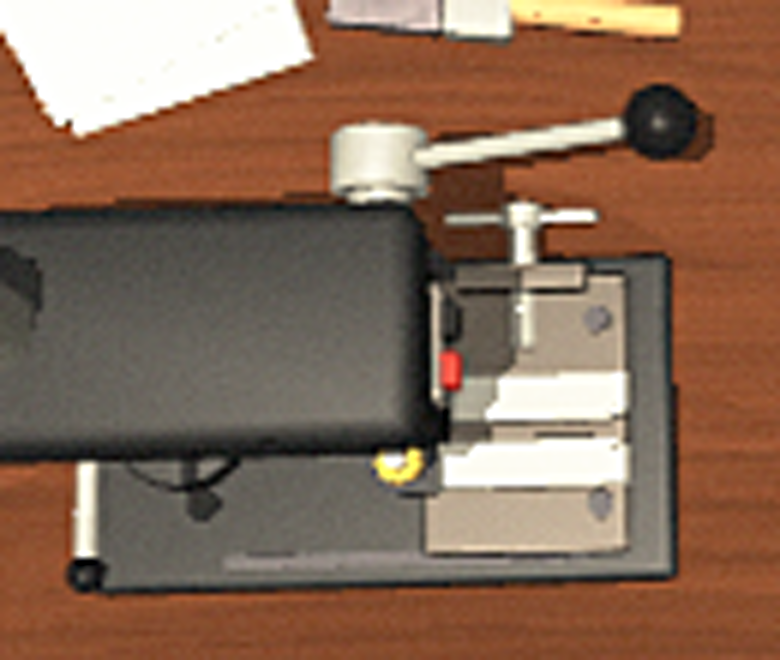

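View pics/t_rack.png

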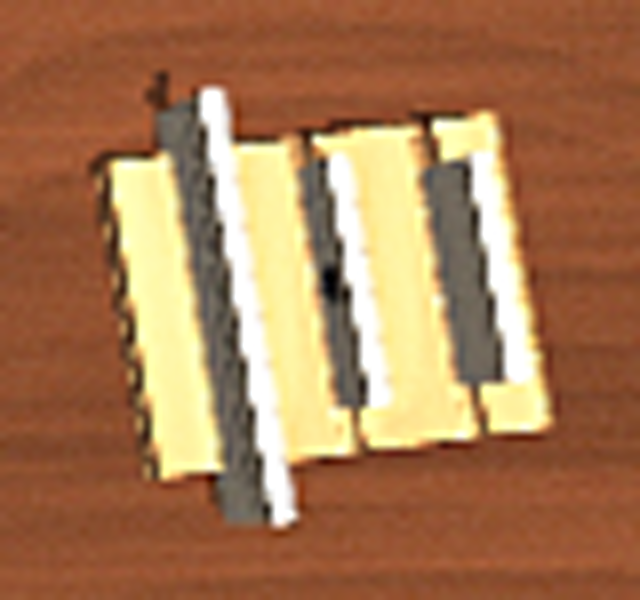

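View pics/s_press.png

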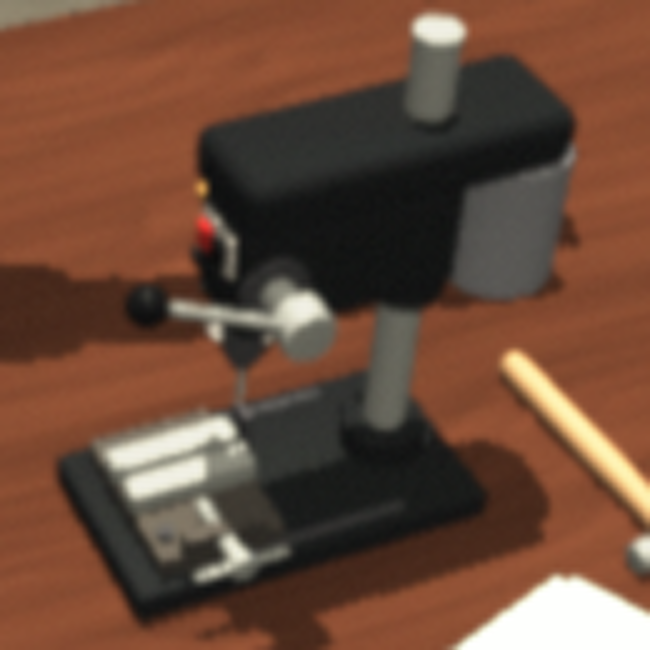

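View pics/s_rack.png

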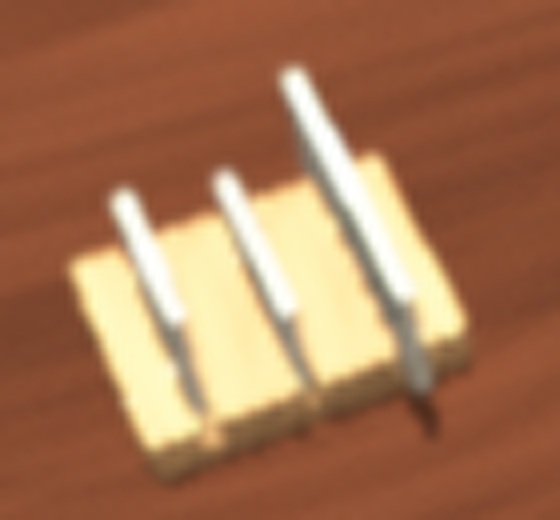

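```bash
python3 - <<'E'
from h import *
import pickle
t,s=pickle.load(open("c0.pkl","rb"))
C=t["color"].astype(int)
# blank tops
m=(C.min(-1)>215).astype(np.uint8); m2=np.zeros_like(m); m2[180:255,335:415]=m[180:255,335:415]
n,l,st,ce=cv2.connectedComponentsWithStats(m2)
for i in range(1,n):
    if st[i,4]<15: continue
    v,u=np.nonzero(l==i); z=.082
    P=np.array([pt(t,a,b,z)[:2] for a,b in zip(u,v)]); mu=P.mean(0)
    w,V=np.linalg.eigh(np.cov(P.T)); d=V[:,1]; pr=(P-mu)@d; o=(P-mu)@V[:,0]
    print("blank",st[i],mu,"mid",mu+d*(pr.max()+pr.min())/2,"ang",np.degrees(np.arctan2(d[1],d[0])),"len",np.ptp(pr),np.ptp(o))
m=(C.min(-1)>200).astype(np.uint8); m2=np.zeros_like(m); m2[185:220,205:250]=m[185:220,205:250]
n,l,st,ce=cv2.connectedComponentsWithStats(m2)
for i in range(1,n):
    if st[i,4]<15: continue
    v,u=np.nonzero(l==i)
    c=np.array([pt(t,a,b,.068)[:2] for a,b in cv2.boxPoints(cv2.minAreaRect(np.stack([u,v],1).astype(np.float32)))])
    print("jaw",st[i],ce[i],c.round(4).tolist())
# ball
for nm,d in(("t",t),("s",s)):
    P=cloud(d); print(nm)
    np.set_printoptions(precision=4,suppress=True)
P=cloud(t)
sel=lambda a,b:P[a,b]
# head top
m=(P[...,2]>.3)&(P[...,1]>.0)&(P[...,1]<.5)&(P[...,0]>.35)
q=P[m]; print(len(q),q.min(0),q.max(0))
b=P[138:160,240:262].reshape(-1,3); b=b[b[:,2]>.1]; print("ball",len(b),b.mean(0),b.min(0),b.max(0))
Q=cloud(s); b=Q[165:180,262:280].reshape(-1,3); b=b[(b[:,2]>.15)&(b[:,2]<.45)]; print("ball s",len(b),b.mean(0),b.min(0),b.max(0))
# base plate
m=(np.abs(P[...,2]-.03)<.006)&(P[...,1]>-.1)&(P[...,1]<.45)&(P[...,0]>.3)&(P[...,0]<.65); m[:,270:]=0
q=P[m];print("base",q.min(0),q.max(0))
E
```

```text
blank [360 191  12  54 142] [ 0.45226279 -0.29324651] mid [ 0.45427397 -0.29303731] ang -174.061689644849 len 0.16662180088023992 0.00931892183108998
blank [376 199   8  32  81] [ 0.4607528  -0.33745302] mid [ 0.46185817 -0.33734   ] ang -174.16184382941952 len 0.09765453801560986 0.00776920766659934
blank [394 199   8  29  84] [ 0.46376155 -0.39299428] mid [ 0.4652475 -0.3928359] ang -173.9161290769107 len 0.08846426286880052 0.010372751870802114
jaw [221 192  23   8 160] [232.81875 195.7375 ] [[0.5482, 0.1563], [0.5462, 0.0863], [0.5238, 0.0868], [0.5257, 0.1566]]
jaw [214 203  30   8 209] [229.20095694 206.81818182] [[0.5136, 0.179], [0.5111, 0.087], [0.4888, 0.0875], [0.4913, 0.1792]]
t
s
5949 [0.3848 0.0441 0.3002] [0.6299 0.4549 1.2423]
ball 144 [0.6106 0.0603 0.351 ] [0.3848 0.0441 0.3194] [0.6299 0.0826 1.2423]
ball s 86 [0.6255 0.0603 0.3348] [0.6104 0.042  0.3137] [0.6387 0.0951 0.3507]
base [0.303  0.0599 0.024 ] [0.6185 0.3741 0.036 ]
```

```bash
python3 - <<'E'
from h import *
import pickle
from scipy.spatial.transform import Rotation as Ro
np.set_printoptions(precision=4,suppress=True)
t,s=pickle.load(open("c0.pkl","rb"))
q=ctrl.read_state()["ee_rot"]; print(Ro.from_quat([*q[1:],q[0]]).as_matrix())
g=t["color"].astype(float).mean(-1)
def cross(u,r0,r1,th):
    c=g[r0:r1,u]; out=[]
    for i in range(len(c)-1):
        if (c[i]-th)*(c[i+1]-th)<0: out.append((r0+i+(th-c[i])/(c[i+1]-c[i]),c[i+1]>c[i]))
    return out
for u in (218,222,226,230,234,238,242): print(u,[int(x) for x in g[186:216,u]])
# base front edge along row
for v in(180,190,200,210,220): print(v,[int(x) for x in g[v,240:258]])
for u in(165,180,195,210,225,240,248): print(u,[int(x) for x in g[220:234,u]])
E
```

```text
[[ 0.3105 -0.0002 -0.9506]
 [ 0.9506 -0.0008  0.3105]
 [-0.0008 -1.     -0.    ]]
218 [90, 90, 83, 88, 88, 89, 104, 181, 169, 168, 172, 164, 166, 174, 87, 85, 87, 101, 173, 252, 252, 250, 248, 252, 255, 151, 164, 169, 170, 168]
222 [89, 90, 87, 94, 90, 82, 105, 162, 156, 150, 155, 251, 255, 255, 97, 157, 149, 187, 255, 251, 249, 249, 248, 252, 255, 127, 169, 169, 170, 173]
226 [136, 127, 130, 152, 148, 157, 192, 254, 249, 248, 248, 247, 251, 255, 85, 167, 159, 193, 255, 250, 249, 249, 248, 252, 255, 114, 173, 170, 174, 174]
230 [155, 155, 158, 158, 159, 154, 190, 254, 249, 248, 247, 246, 252, 255, 111, 167, 76, 238, 254, 250, 250, 250, 249, 253, 255, 96, 179, 176, 175, 172]
234 [155, 157, 158, 158, 153, 154, 238, 253, 249, 248, 248, 246, 252, 237, 99, 167, 82, 248, 254, 250, 249, 249, 249, 252, 239, 128, 176, 175, 173, 176]
238 [161, 159, 159, 159, 160, 160, 238, 252, 249, 248, 248, 247, 252, 240, 121, 165, 73, 246, 254, 249, 250, 250, 250, 253, 244, 136, 124, 141, 142, 164]
242 [161, 162, 161, 162, 159, 163, 255, 253, 252, 251, 252, 241, 255, 100, 163, 171, 174, 253, 173, 254, 252, 
[... 239 characters left out ...]
, 88, 97, 113, 115, 110, 116, 117, 60, 26, 89, 91, 89, 94, 96]
210 [209, 196, 193, 201, 142, 118, 124, 121, 122, 121, 133, 73, 32, 87, 93, 92, 89, 91]
220 [188, 189, 191, 195, 130, 120, 123, 125, 130, 129, 143, 100, 41, 88, 90, 94, 95, 90]
165 [94, 93, 95, 98, 95, 98, 104, 86, 32, 68, 96, 87, 86, 82]
180 [104, 101, 122, 139, 136, 98, 110, 67, 33, 89, 93, 78, 87, 90]
195 [104, 110, 137, 142, 137, 107, 105, 41, 54, 94, 81, 84, 86, 89]
210 [79, 86, 112, 144, 122, 127, 91, 25, 90, 85, 79, 90, 89, 91]
225 [177, 187, 70, 123, 123, 132, 51, 48, 89, 79, 92, 81, 84, 86]
240 [188, 146, 93, 132, 132, 108, 28, 73, 93, 91, 83, 86, 84, 89]
248 [130, 130, 129, 133, 150, 82, 20, 102, 93, 88, 87, 83, 89, 91]
```

```bash
python3 - <<'E'
from h import *
import pickle
np.set_printoptions(precision=4,suppress=True)
t,s=pickle.load(open("c0.pkl","rb"))
b=np.array([pt(t,u,v,.03) for u,v in((165,227.5),(180,227.1),(195,226.6),(210,226.3),(225,225.9),(240,225.5),(248,225.0))])
p=np.polyfit(b[:,1],b[:,0],1); print("base left",b[0],b[-1],"dx/dy",p)
f=np.array([pt(t,u,v,.03) for u,v in((250.3,180),(250.4,190),(250.6,200),(250.8,210),(250.9,220))]);print("base front",f[0],f[-1],np.polyfit(f[:,0],f[:,1],1))
for u,r in((230,(192.1,199.5,202.5,210.5)),(238,(191.6,199.4,202.5,210.4)),(242,(191.5,198.7,202.4,210))):
    e=np.array([pt(t,u,v,.068) for v in r]); print("jaw",u,e[:,0],e[:,0].mean(),e[:,1].mean())
print("jaw front",pt(t,243.7,200,.068))
# ball in both: dark blob centroid
for n,d,(u0,v0,u1,v1) in(("t",t,(240,140,262,160)),("s",s,(262,163,280,180))):
    g=d["color"].astype(int).max(-1)[v0:v1,u0:u1]; m=(g<60).astype(np.uint8)
    k,l,st,ce=cv2.connectedComponentsWithStats(m); i=1+st[1:,4].argmax(); c=ce[i]+[u0,v0]; print(n,st[i],c)
    r=np.array([(c[0]-d["cx"])/d["f"],(c[1]-d["cy"])/d["f"],1]); 
    d["ray"]=(-d["R"].T@d["t"],d["R"].T@r/np.linalg.norm(r))
A=[];B=[]
for d in(t,s):
    c,w=d["ray"]; M=np.eye(3)-np.outer(w,w); A.append(M);B.append(M@c)
X=np.linalg.lstsq(np.vstack(A),np.hstack(B),rcond=None)[0]; print("ball",X, [proj(d,X) for d in(t,s)])
# head front face/top via scene & top depth, column top
P=cloud(t); 
for (u,v) in ((130,181),(180,185),(200,185),(205,157),(215,155)): print(u,v,P[v,u])
# hub: pixels
g=P[148:168,190:216].reshape(-1,3); 
E
```

```text
base left [0.4423 0.3431 0.03  ] [0.443  0.0738 0.03  ] dx/dy [-0.0008  0.4425]
base front [0.5908 0.0627 0.03  ] [0.4589 0.064  0.03  ] [-0.0091  0.0681]
jaw 230 [0.5471 0.5234 0.5138 0.4884] 0.5181393662292221 0.1281409306937852
jaw 238 [0.548  0.523  0.5131 0.488 ] 0.5179994073810444 0.10275818161483967
jaw 242 [0.5479 0.5249 0.5131 0.4889] 0.5186848782173297 0.09005012114516674
jaw front [0.5206 0.0846 0.068 ]
t [  4   4  12  13 112] [249.5089 149.9196]
s [ 3  4  9  9 69] [268.9855 170.913 ]
ball [0.6166 0.0582 0.3298] [(np.float64(249.49610514139036), np.float64(149.91503579467266)), (np.float64(268.97567853505967), np.float64(170.9140511484418))]
130 181 [0.5264 0.3197 0.4387]
180 185 [0.526  0.2249 0.3676]
200 185 [0.5237 0.1764 0.3736]
205 157 [0.6117 0.1762 0.2866]
215 155 [0.6151 0.1493 0.2915]
```

```bash
python3 - <<'E'
from h import *
import pickle
t,s=pickle.load(open("c0.pkl","rb"))
save(s,"s_tip.png",(265,150,320,215),12); save(s,"s_hub.png",(255,155,315,200),12)
P=cloud(t);np.set_printoptions(precision=4,suppress=True)
print(P[152:164:2,196:212:3,:])
E
```

```text
[[[ 0.6263  0.2001  0.2845]
  [ 0.6256  0.1918  0.2866]
  [ 0.6244  0.1834  0.2904]
  [ 0.6248  0.1758  0.2882]
  [ 0.6252  0.1683  0.2856]
  [ 0.6981  0.1958 -0.0058]]

 [[ 0.6207  0.1999  0.2857]
  [ 0.6202  0.1919  0.2865]
  [ 0.6194  0.1836  0.2891]
  [ 0.6191  0.1757  0.2894]
  [ 0.6206  0.1687  0.2824]
  [ 0.6199  0.1606  0.2844]]

 [[ 0.6154  0.2     0.2852]
  [ 0.6142  0.1915  0.2892]
  [ 0.6141  0.1837  0.2887]
  [ 0.6145  0.1762  0.2862]
  [ 0.6143  0.1683  0.2862]
  [ 0.614   0.1604  0.2866]]

 [[ 0.6099  0.1999  0.2857]
  [ 0.609   0.1916  0.2884]
  [ 0.6091  0.184   0.287 ]
  [ 0.6087  0.176   0.2877]
  [ 0.6099  0.1689  0.2818]
  [ 0.6762  0.1956 -0.0024]]

 [[ 0.6048  0.2002  0.2842]
  [ 0.6044  0.1922  0.2852]
  [ 0.6037  0.184   0.2872]
  [ 0.6039  0.1763  0.2857]
  [ 0.6047  0.1691  0.2809]
  [ 0.6692  0.1956 -0.0021]]

 [[ 0.602   0.2021  0.273 ]
  [ 0.6004  0.1932  0.279 ]
  [ 0.5997  0.1849  0.2811]
  [ 0.3848  0.0441  1.2423]
  [ 0.603   0.1713  0.2645]
  [ 0.6611  0.1951  0.0028]]]
```

View pics/s_tip.png

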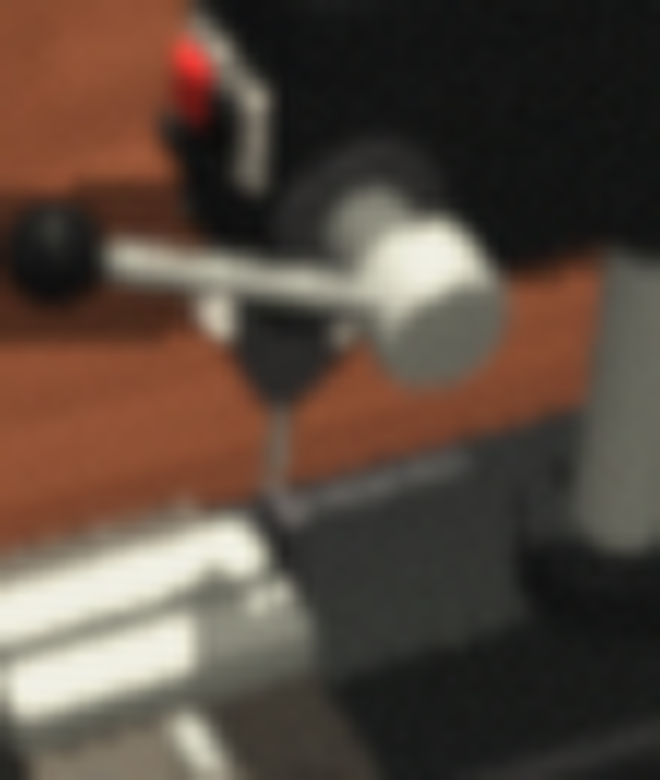

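```bash
cat > plan.py <<'E'
# usage: plan.py x y z ang n  -> suggested rows for straight move to pose; ang= world angle of tool x (deg)
import sys, numpy as np
from plant import ctrl
from scipy.spatial.transform import Rotation as Ro
def cur():
    s=ctrl.read_state(); q=s["ee_rot"]; R=Ro.from_quat([*q[1:],q[0]]).as_matrix(); return s,np.array(s["tool_pos"]),R
def plan(p,R,tgt,ang,n):
    a0=np.degrees(np.arctan2(R[1,0],R[0,0])); d=(ang-a0); 
    out=[]
    for i in range(n):
        k=a0+d*i/n; c,s_=np.cos(np.radians(k)),np.sin(np.radians(k))
        w=(np.array(tgt)-p)/n
        out.append([w@[c,s_,0]/.025,-w[2]/.025,w@[-s_,c,0]/.025,-d/n/6])
    return a0,np.array(out)
if __name__=="__main__":
    v=list(map(float,sys.argv[1:])); s,p,R=cur()
    a0,o=plan(p,R,v[:3],v[3],int(v[4])); np.set_printoptions(precision=2,suppress=True)
    print("t",s["t"],"pos",p.round(4),"ang",round(a0,2),"tilt y",R[:,1].round(4),"F",np.round(s["force"],1),"grip",round(s["grip_width"]*87,1)); print("x y z | dry"); print(o)
E
python3 plan.py .27 .42 .26 12 10
```

```text
t 0.2 pos [0.19 0.59 0.24] ang 71.91 tilt y [-0. -0. -1.] F [ 1.1  0.3 -1. ] grip 87.0
x y z | dry
[[-0.57 -0.08 -0.5   1.  ]
 [-0.51 -0.08 -0.56  1.  ]
 [-0.45 -0.08 -0.61  1.  ]
 [-0.38 -0.08 -0.66  1.  ]
 [-0.31 -0.08 -0.69  1.  ]
 [-0.24 -0.08 -0.72  1.  ]
 [-0.16 -0.08 -0.74  1.  ]
 [-0.08 -0.08 -0.75  1.  ]
 [-0.01 -0.08 -0.76  1.  ]
 [ 0.07 -0.08 -0.76  1.  ]]
```

```bash
python3 -m jog '[{"offset":[-0.6,-0.1,-0.5],"dr":[0,1,0]},{"offset":[-0.5,-0.1,-0.55],"dr":[0,1,0]},{"offset":[-0.45,-0.1,-0.6],"dr":[0,1,0]},{"offset":[-0.4,-0.1,-0.65],"dr":[0,1,0]},{"offset":[-0.3,-0.1,-0.7],"dr":[0,1,0]},{"offset":[-0.25,-0.1,-0.7],"dr":[0,1,0]},{"offset":[-0.15,-0.1,-0.75],"dr":[0,1,0]},{"offset":[-0.1,-0.1,-0.75],"dr":[0,1,0]},{"offset":[0,-0.1,-0.75],"dr":[0,1,0]},{"offset":[0.05,-0.1,-0.75],"dr":[0,1,0]}]' 36; python3 plan.py .35 .19 .265 -48 10
```

```text
t: 1.45
tool_pos: [0.2682, 0.4194, 0.2666]
ee_rot: [-0.703, 0.703, 0.072, -0.072]
force: [0.3, 0.0, 0.6]
grip_width: 0.414
t 1.45 pos [0.27 0.42 0.27] ang 11.71 tilt y [-0. -0. -1.] F [0.3 0.  0.6] grip 36.0
x y z | dry
[[ 0.13  0.01 -0.96  1.  ]
 [ 0.23  0.01 -0.95  1.  ]
 [ 0.33  0.01 -0.92  1.  ]
 [ 0.42  0.01 -0.88  1.  ]
 [ 0.51  0.01 -0.83  1.  ]
 [ 0.6   0.01 -0.77  1.  ]
 [ 0.67  0.01 -0.7   1.  ]
 [ 0.74  0.01 -0.63  1.  ]
 [ 0.8   0.01 -0.55  1.  ]
 [ 0.86  0.01 -0.46  1.  ]]
```

```bash
python3 -m jog '[{"offset":[0.15,0,-0.95],"dr":[0,1,0]},{"offset":[0.25,0,-0.95],"dr":[0,1,0]},{"offset":[0.35,0,-0.9],"dr":[0,1,0]},{"offset":[0.4,0,-0.9],"dr":[0,1,0]},{"offset":[0.5,0,-0.85],"dr":[0,1,0]},{"offset":[0.6,0,-0.75],"dr":[0,1,0]},{"offset":[0.65,0,-0.7],"dr":[0,1,0]},{"offset":[0.75,0,-0.65],"dr":[0,1,0]},{"offset":[0.8,0,-0.55],"dr":[0,1,0]},{"offset":[0.85,0,-0.45],"dr":[0,1,0]}]'; python3 plan.py .395 -.05 .24 -84.1 10
```

```text
t: 2.7
tool_pos: [0.3499, 0.1904, 0.2665]
ee_rot: [0.645, -0.645, 0.289, -0.289]
force: [0.5, -0.0, 0.8]
grip_width: 0.413
t 2.7 pos [0.35 0.19 0.27] ang -48.29 tilt y [-0.  0. -1.] F [ 0.5 -0.   0.8] grip 35.9
x y z | dry
[[ 0.84  0.11 -0.51  0.6 ]
 [ 0.87  0.11 -0.45  0.6 ]
 [ 0.89  0.11 -0.4   0.6 ]
 [ 0.92  0.11 -0.34  0.6 ]
 [ 0.94  0.11 -0.28  0.6 ]
 [ 0.95  0.11 -0.22  0.6 ]
 [ 0.96  0.11 -0.16  0.6 ]
 [ 0.97  0.11 -0.1   0.6 ]
 [ 0.98  0.11 -0.04  0.6 ]
 [ 0.98  0.11  0.02  0.6 ]]
```

```bash
python3 -m jog '[{"offset":[0.85,0.1,-0.5],"dr":[0,0.6,0]},{"offset":[0.85,0.1,-0.45],"dr":[0,0.6,0]},{"offset":[0.9,0.1,-0.4],"dr":[0,0.6,0]},{"offset":[0.9,0.1,-0.35],"dr":[0,0.6,0]},{"offset":[0.95,0.1,-0.3],"dr":[0,0.6,0]},{"offset":[0.95,0.1,-0.2],"dr":[0,0.6,0]},{"offset":[0.95,0.1,-0.15],"dr":[0,0.6,0]},{"offset":[0.95,0.1,-0.1],"dr":[0,0.6,0]},{"offset":[1,0.1,-0.05],"dr":[0,0.6,0]},{"offset":[1,0.1,0],"dr":[0,0.6,0]}]'; python3 plan.py .4145 -.2971 .15 -84.1 10
```

```text
t: 3.95
tool_pos: [0.3951, -0.0508, 0.2414]
ee_rot: [0.524, -0.524, 0.475, -0.475]
force: [0.6, 0.4, 0.2]
grip_width: 0.413
t 3.95 pos [ 0.4  -0.05  0.24] ang -84.33 tilt y [ 0.  0. -1.] F [0.6 0.4 0.2] grip 36.0
x y z | dry
[[ 0.99  0.37 -0.02 -0.  ]
 [ 0.99  0.37 -0.02 -0.  ]
 [ 0.99  0.37 -0.02 -0.  ]
 [ 0.99  0.37 -0.02 -0.  ]
 [ 0.99  0.37 -0.02 -0.  ]
 [ 0.99  0.37 -0.02 -0.  ]
 [ 0.99  0.37 -0.02 -0.  ]
 [ 0.99  0.37 -0.02 -0.  ]
 [ 0.99  0.37 -0.02 -0.  ]
 [ 0.99  0.37 -0.02 -0.  ]]
```

```bash
python3 -m jog '[{"offset":[1,0.35,0],"dr":[0,0,0]},{"offset":[1,0.35,0],"dr":[0,0,0]},{"offset":[1,0.35,0],"dr":[0,0,0]},{"offset":[1,0.35,0],"dr":[0,0,0]},{"offset":[1,0.35,0],"dr":[0,0,0]},{"offset":[1,0.35,0],"dr":[0,0,0]},{"offset":[1,0.35,0],"dr":[0,0,0]},{"offset":[1,0.35,0],"dr":[0,0,0]},{"offset":[1,0.35,-0.1],"dr":[0,0,0]},{"offset":[0.9,0.35,-0.1],"dr":[0,0,0]}]'; python3 plan.py .4145 -.2971 .06 -84.1 5
python3 - <<'E'
from h import *
d=cam("top"); save(d,"t1.png",(320,160,440,270),5); d=cam("scene"); save(d,"s1.png",(100,150,220,270),5)
E
```

```text
t: 5.2
tool_pos: [0.4151, -0.2978, 0.1537]
ee_rot: [-0.524, 0.525, -0.474, 0.474]
force: [0.3, 0.0, -0.4]
grip_width: 0.414
t 5.2 pos [ 0.42 -0.3   0.15] ang -84.19 tilt y [-0. -0. -1.] F [ 0.3  0.  -0.4] grip 36.0
x y z | dry
[[-0.01  0.75 -0.   -0.  ]
 [-0.01  0.75 -0.   -0.  ]
 [-0.01  0.75 -0.   -0.  ]
 [-0.01  0.75 -0.   -0.  ]
 [-0.01  0.75 -0.   -0.  ]]
```

View pics/t1.png

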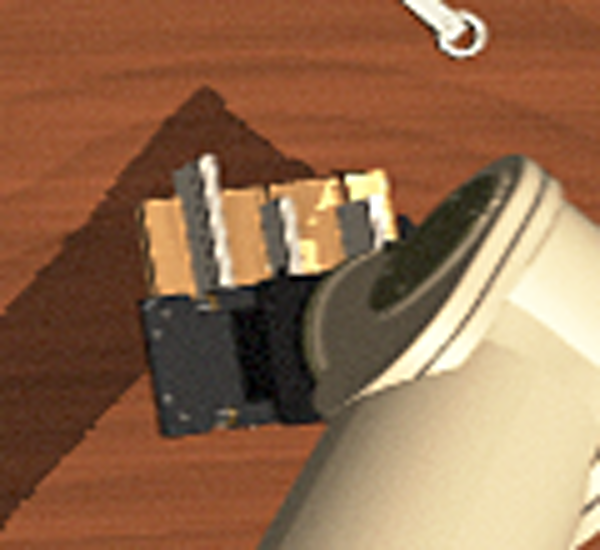

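View pics/s1.png

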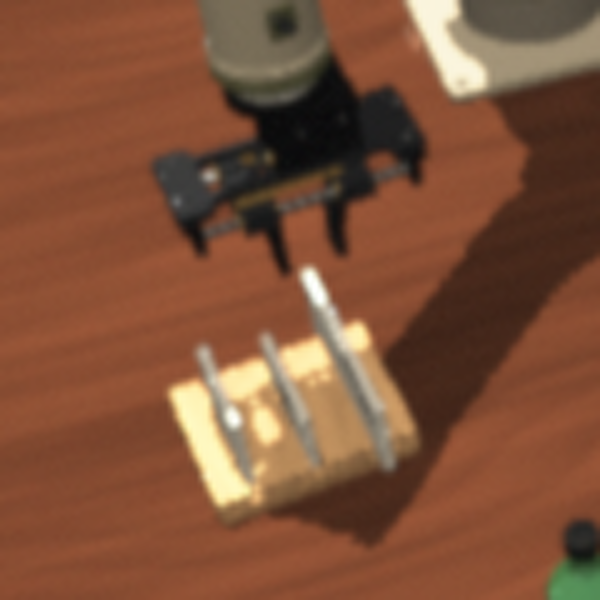

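```bash
python3 -m jog '[{"offset":[0,0.7,0],"dr":[0,0,0]},{"offset":[0,0.75,0],"dr":[0,0,0]},{"offset":[0,0.75,0],"dr":[0,0,0]},{"offset":[0,0.75,0],"dr":[0,0,0]},{"offset":[0,0.75,0],"dr":[0,0,0]},{"offset":[0,0,0],"dr":[0,0,0]}]'; python3 plan.py .4145 -.2971 .06 -84.1 1; python3 -m jog '[{"offset":[0,0,0],"dr":[0,0,0]},{"offset":[0,0,0],"dr":[0,0,0]},{"offset":[0,0,0],"dr":[0,0,0]},{"offset":[0,0,0],"dr":[0,0,0]}]' 0
```

```text
t: 6.05
tool_pos: [0.4144, -0.2955, 0.06]
ee_rot: [-0.525, 0.525, -0.474, 0.473]
force: [0.2, -0.7, 0.2]
grip_width: 0.416
t 6.05 pos [ 0.41 -0.3   0.06] ang -84.11 tilt y [-0.  0. -1.] F [ 0.2 -0.7  0.2] grip 36.1
x y z | dry
[[ 0.06  0.   -0.   -0.  ]]
t: 6.55
tool_pos: [0.4156, -0.2963, 0.0618]
ee_rot: [-0.525, 0.525, -0.473, 0.474]
force: [1.4, -1.3, 1.9]
grip_width: 0.088
```

```bash
python3 -m jog '[{"offset":[0,0,0],"dr":[0,0,0]},{"offset":[0,-0.3,0],"dr":[0,0,0]},{"offset":[0,-0.5,0],"dr":[0,0,0]},{"offset":[0,-0.6,0],"dr":[0,0,0]},{"offset":[0,-0.7,0],"dr":[0,0,0]},{"offset":[0,-0.7,0],"dr":[0,0,0]},{"offset":[0,-0.7,0],"dr":[0,0,0]},{"offset":[0,0,0],"dr":[0,0,0]}]'; python3 plan.py .465 -.16 .15 -42 10
python3 - <<'E'
from h import *
d=cam("top"); save(d,"t2.png",(320,160,440,270),5); d=cam("scene"); save(d,"s2.png",(100,150,220,270),5)
E
```

```text
t: 7.55
tool_pos: [0.4162, -0.2961, 0.1504]
ee_rot: [0.526, -0.525, 0.473, -0.474]
force: [-0.5, 0.8, -3.5]
grip_width: 0.09
t 7.55 pos [ 0.42 -0.3   0.15] ang -84.07 tilt y [ 0. -0. -1.] F [-0.5  0.8 -3.5] grip 7.8
x y z | dry
[[-0.52  0.    0.25 -0.7 ]
 [-0.5   0.    0.29 -0.7 ]
 [-0.48  0.    0.32 -0.7 ]
 [-0.45  0.    0.36 -0.7 ]
 [-0.43  0.    0.39 -0.7 ]
 [-0.4   0.    0.42 -0.7 ]
 [-0.36  0.    0.45 -0.7 ]
 [-0.33  0.    0.47 -0.7 ]
 [-0.3   0.    0.5  -0.7 ]
 [-0.26  0.    0.52 -0.7 ]]
```

View pics/s2.png

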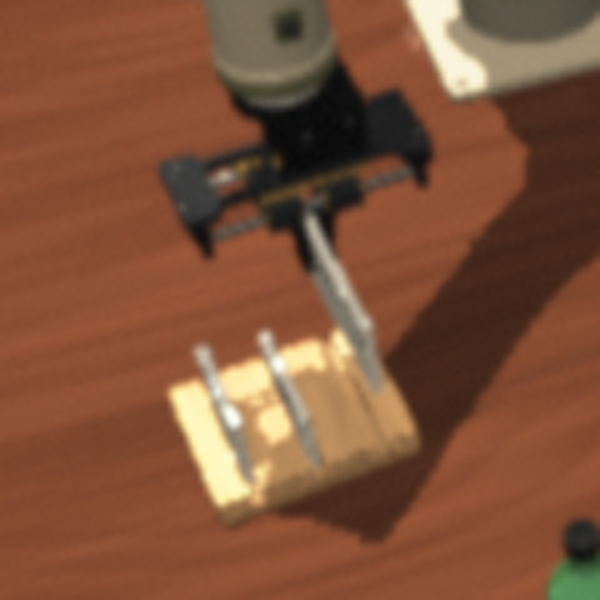

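```bash
python3 -m jog '[{"offset":[-0.5,0,0.25],"dr":[0,-0.7,0]},{"offset":[-0.5,0,0.3],"dr":[0,-0.7,0]},{"offset":[-0.5,0,0.3],"dr":[0,-0.7,0]},{"offset":[-0.45,0,0.35],"dr":[0,-0.7,0]},{"offset":[-0.45,0,0.4],"dr":[0,-0.7,0]},{"offset":[-0.4,0,0.4],"dr":[0,-0.7,0]},{"offset":[-0.35,0,0.45],"dr":[0,-0.7,0]},{"offset":[-0.35,0,0.45],"dr":[0,-0.7,0]},{"offset":[-0.3,0,0.5],"dr":[0,-0.7,0]},{"offset":[-0.25,0,0.5],"dr":[0,-0.7,0]}]'; python3 plan.py .5185 -.085 .13 0 10
```

```text
t: 8.9
tool_pos: [0.4627, -0.1593, 0.149]
ee_rot: [0.661, -0.661, 0.252, -0.252]
force: [-0.5, -0.8, -2.7]
grip_width: 0.085
t 8.9 pos [ 0.46 -0.16  0.15] ang -41.82 tilt y [ 0.  0. -1.] F [-0.5 -0.8 -2.7] grip 7.4
x y z | dry
[[-0.03  0.08  0.37 -0.7 ]
 [-0.    0.08  0.37 -0.7 ]
 [ 0.02  0.08  0.37 -0.7 ]
 [ 0.05  0.08  0.37 -0.7 ]
 [ 0.08  0.08  0.36 -0.7 ]
 [ 0.1   0.08  0.36 -0.7 ]
 [ 0.13  0.08  0.35 -0.7 ]
 [ 0.15  0.08  0.34 -0.7 ]
 [ 0.18  0.08  0.33 -0.7 ]
 [ 0.2   0.08  0.31 -0.7 ]]
```

```bash
python3 -m jog '[{"offset":[0,0.1,0.35],"dr":[0,-0.7,0]},{"offset":[0,0.1,0.35],"dr":[0,-0.7,0]},{"offset":[0,0.1,0.35],"dr":[0,-0.7,0]},{"offset":[0.05,0.1,0.35],"dr":[0,-0.7,0]},{"offset":[0.1,0.1,0.35],"dr":[0,-0.7,0]},{"offset":[0.1,0.1,0.35],"dr":[0,-0.7,0]},{"offset":[0.15,0.1,0.35],"dr":[0,-0.7,0]},{"offset":[0.15,0,0.35],"dr":[0,-0.7,0]},{"offset":[0.2,0,0.35],"dr":[0,-0.7,0]},{"offset":[0.2,0,0.3],"dr":[0,-0.7,0]}]'; python3 plan.py .5185 -.085 .13 0 1
python3 - <<'E'
from h import *
import pickle
t=cam("top"); save(t,"t3.png",(200,150,330,260),6); s=cam("scene"); save(s,"s3.png",(190,130,310,250),6)
pickle.dump((t,s),open("c3.pkl","wb"))
E
```

```text
t: 10.15
tool_pos: [0.5192, -0.0876, 0.1314]
ee_rot: [-0.707, 0.707, 0.001, -0.001]
force: [-0.3, -0.2, -3.0]
grip_width: 0.089
t 10.15 pos [ 0.52 -0.09  0.13] ang 0.19 tilt y [-0. -0. -1.] F [-0.3 -0.2 -3. ] grip 7.7
x y z | dry
[[-0.03  0.06  0.1   0.03]]
```

View pics/t3.png

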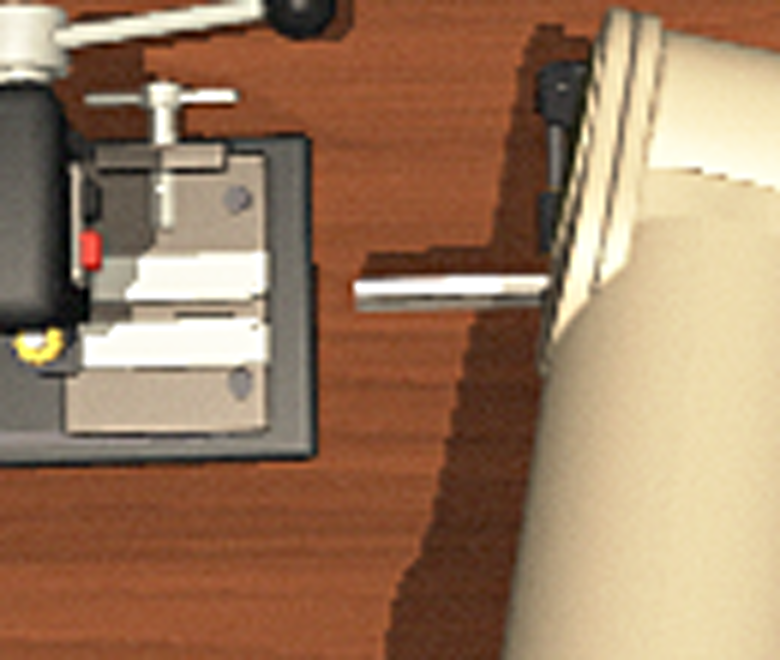

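View pics/s3.png

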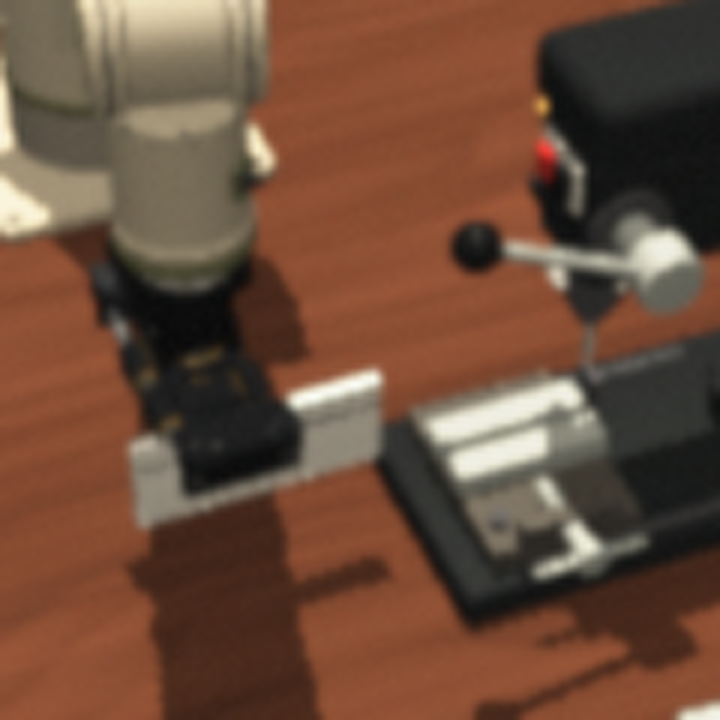

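```bash
python3 - <<'E'
from h import *
import pickle
np.set_printoptions(precision=4,suppress=True)
t,s=pickle.load(open("c3.pkl","rb"))
c=-s["R"].T@s["t"]
for n,(a,b) in dict(bl=(143,524),br=(382,456),tr=(382,384),tl=(133,455)).items():
    u=190+a/6-.5;v=130+b/6-.5
    w=s["R"].T@np.array([(u-s["cx"])/s["f"],(v-s["cy"])/s["f"],1]); print(n,c+w*(.5228-c[0])/w[0])
g=t["color"].astype(int).mean(-1)
for u in(260,264,270,275,280,285,288): print(u,[int(x) for x in g[194:204,u]])
print([int(x) for x in g[197,255:265]])
E
```

```text
bl [ 0.5228 -0.1304  0.0847]
br [0.5228 0.0376 0.0831]
tr [0.5228 0.0376 0.149 ]
tl [ 0.5228 -0.1327  0.1486]
260 [69, 49, 98, 255, 255, 161, 112, 131, 87, 97]
264 [49, 44, 128, 255, 255, 101, 102, 129, 84, 97]
270 [50, 45, 187, 255, 255, 69, 136, 124, 86, 98]
275 [44, 68, 255, 255, 255, 72, 138, 111, 87, 93]
280 [43, 69, 255, 255, 255, 94, 137, 85, 44, 56]
285 [44, 68, 250, 224, 189, 73, 104, 62, 51, 62]
288 [42, 66, 248, 224, 185, 87, 111, 63, 58, 59]
[92, 86, 82, 75, 255, 255, 255, 255, 255, 255]
```

```bash
python3 - <<'E'
from h import *
import pickle
t,s=pickle.load(open("c3.pkl","rb"))
for u,v in((260,197.6),(264,197.4),(270,197.3),(275,197.05),(280,197)): print(pt(t,u,v,.152))
E
python3 plan.py .5185 -.060 .103 0 3
```

```text
[0.51663477 0.03350263 0.152     ]
[0.51690264 0.02169479 0.152     ]
[0.51671075 0.00400004 0.152     ]
[ 0.51704561 -0.01076253  0.152     ]
[ 0.51678673 -0.02550546  0.152     ]
t 10.25 pos [ 0.52 -0.09  0.13] ang 0.16 tilt y [ 0.  0. -1.] F [ 0.6 -0.4 -3.8] grip 8.2
x y z | dry
[[-0.01  0.38  0.36  0.01]
 [-0.01  0.38  0.36  0.01]
 [-0.01  0.38  0.36  0.01]]
```

```bash
python3 -m jog '[{"offset":[0,0.35,0.35],"dr":[0,0,0]},{"offset":[0,0.35,0.35],"dr":[0,0,0]},{"offset":[0,0.35,0.35],"dr":[0,0,0]},{"offset":[0,0,0.3],"dr":[0,0,0]},{"offset":[0,0,0.3],"dr":[0,0,0]},{"offset":[0,0,0],"dr":[0,0,0]}]'; python3 plan.py .520 .067 .103 0 10
python3 - <<'E'
from h import *
import pickle
t=cam("top"); save(t,"t4.png",(190,160,300,230),7); s=cam("scene"); save(s,"s4.png",(220,150,320,240),7)
pickle.dump((t,s),open("c4.pkl","wb"))
E
```

```text
t: 11.0
tool_pos: [0.5193, -0.0464, 0.1055]
ee_rot: [0.707, -0.707, 0.0, -0.0]
force: [-1.0, 0.6, -3.4]
grip_width: 0.09
t 11.0 pos [ 0.52 -0.05  0.11] ang -0.04 tilt y [ 0.  0. -1.] F [-1.   0.6 -3.4] grip 7.8
x y z | dry
[[ 0.    0.01  0.45 -0.  ]
 [ 0.    0.01  0.45 -0.  ]
 [ 0.    0.01  0.45 -0.  ]
 [ 0.    0.01  0.45 -0.  ]
 [ 0.    0.01  0.45 -0.  ]
 [ 0.    0.01  0.45 -0.  ]
 [ 0.    0.01  0.45 -0.  ]
 [ 0.    0.01  0.45 -0.  ]
 [ 0.    0.01  0.45 -0.  ]
 [ 0.    0.01  0.45 -0.  ]]
```

View pics/t4.png

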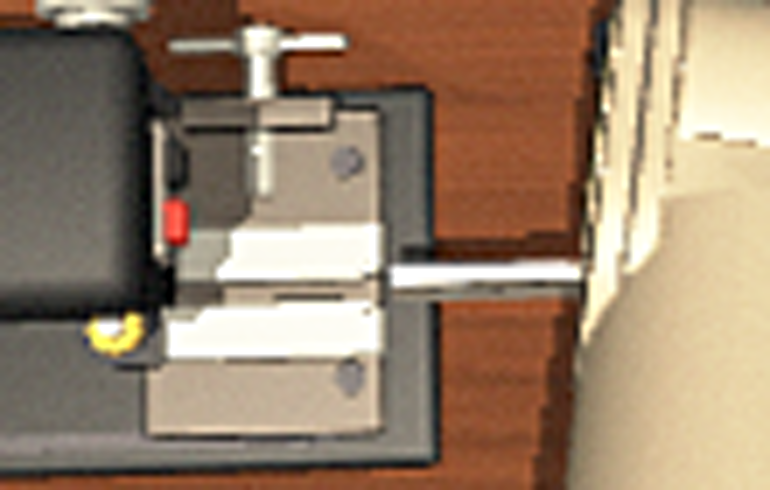

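View pics/s4.png

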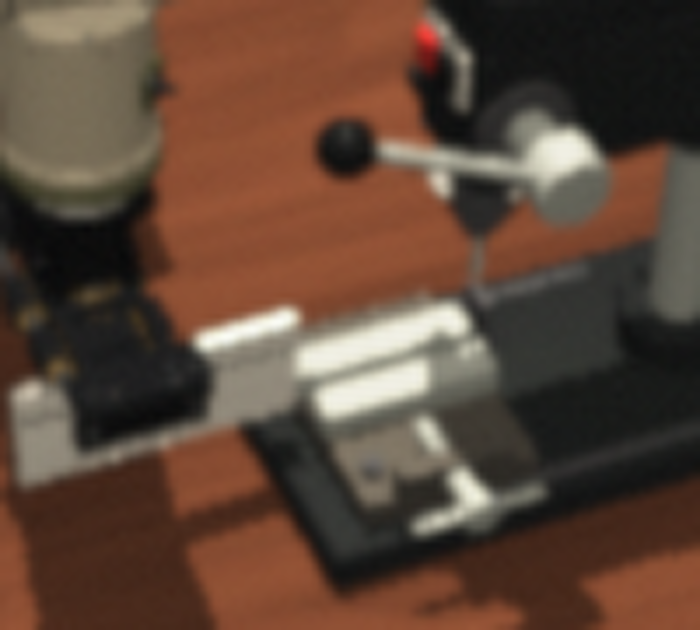

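```bash
python3 - <<'E'
from h import *
import pickle
t,s=pickle.load(open("c4.pkl","rb"))
g=t["color"].astype(int).mean(-1)
for u in(248,252,256,260,266,270):
    c=g[194:206,u]; w=np.clip(c-140,0,110); print(u,[int(x) for x in c])
for u,v in((248,198.7),(256,198.5),(266,198.2)): print(pt(t,u,v,.125))
E
```

```text
248 [115, 46, 36, 89, 255, 255, 255, 94, 137, 113, 112, 117]
252 [38, 30, 22, 92, 255, 255, 214, 84, 140, 27, 19, 27]
256 [54, 50, 35, 93, 255, 255, 158, 112, 127, 92, 104, 92]
260 [54, 54, 35, 100, 255, 255, 116, 93, 129, 94, 101, 86]
266 [51, 55, 45, 177, 255, 255, 59, 134, 110, 93, 106, 88]
270 [54, 48, 52, 197, 255, 255, 77, 110, 86, 60, 70, 45]
[0.51755653 0.06957106 0.125     ]
[0.5174971  0.04539781 0.125     ]
[0.51757482 0.01517492 0.125     ]
```

```bash
python3 -m jog '[{"offset":[0.04,0,0.2],"dr":[0,0,0]},{"offset":[0,0,0.3],"dr":[0,0,0]},{"offset":[0,0,0.4],"dr":[0,0,0]},{"offset":[0,0,0.4],"dr":[0,0,0]},{"offset":[0,0,0.4],"dr":[0,0,0]}]'; python3 plan.py .520 .067 .103 0 5
```

```text
t: 11.72
tool_pos: [0.5201, -0.0037, 0.1053]
ee_rot: [0.707, -0.707, 0.0, -0.0]
force: [0.3, 1.1, -3.1]
grip_width: 0.093
t 11.725 pos [ 0.52 -0.    0.11] ang -0.06 tilt y [-0.  0. -1.] F [ 0.3  1.1 -3.1] grip 8.1
x y z | dry
[[-0.    0.02  0.57 -0.  ]
 [-0.    0.02  0.57 -0.  ]
 [-0.    0.02  0.57 -0.  ]
 [-0.    0.02  0.57 -0.  ]
 [-0.    0.02  0.57 -0.  ]]
```

No lateral force (0.3 N), so it is in the gap. Carry on.

```bash
python3 -m jog '[{"offset":[0,0,0.5],"dr":[0,0,0]},{"offset":[0,0,0.5],"dr":[0,0,0]},{"offset":[0,0,0.5],"dr":[0,0,0]},{"offset":[0,0,0.5],"dr":[0,0,0]},{"offset":[0,0,0.3],"dr":[0,0,0]},{"offset":[0,0,0.1],"dr":[0,0,0]}]'; python3 plan.py .520 .07 .101 0 3
python3 - <<'E'
from h import *
import pickle
t=cam("top"); save(t,"t5.png",(190,160,300,230),7); s=cam("scene"); save(s,"s5.png",(230,140,320,230),8)
pickle.dump((t,s),open("c5.pkl","wb"))
E
```

```text
t: 12.48
tool_pos: [0.5202, 0.0559, 0.1053]
ee_rot: [0.707, -0.707, 0.0, -0.0]
force: [0.5, -0.4, -3.2]
grip_width: 0.088
t 12.475 pos [0.52 0.06 0.11] ang -0.06 tilt y [-0.  0. -1.] F [ 0.5 -0.4 -3.2] grip 7.7
x y z | dry
[[-0.    0.06  0.19 -0.  ]
 [-0.    0.06  0.19 -0.  ]
 [-0.    0.06  0.19 -0.  ]]
```

View pics/s5.png

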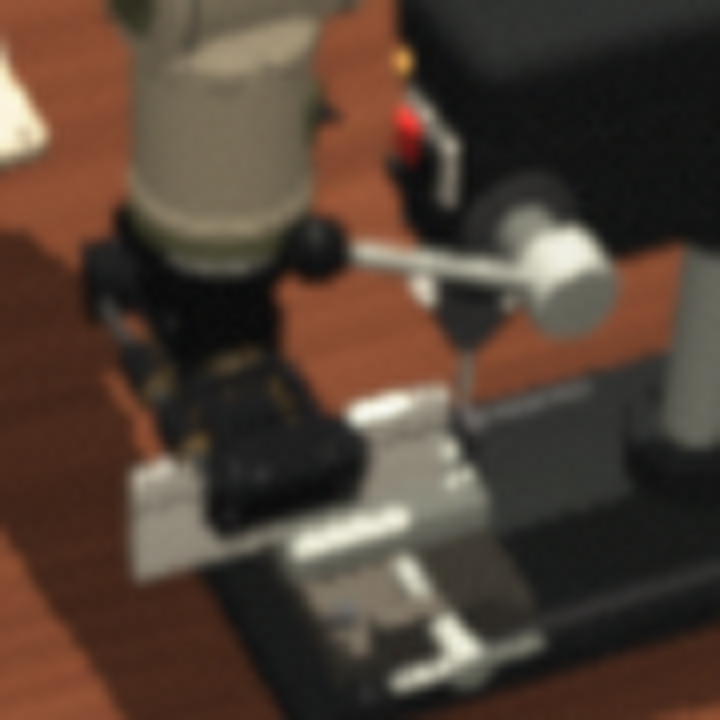

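```bash
python3 -m jog '[{"offset":[0,0,0.15],"dr":[0,0,0]},{"offset":[0,0,0.15],"dr":[0,0,0]},{"offset":[0,0,0.1],"dr":[0,0,0]},{"offset":[0,0,0.05],"dr":[0,0,0]}]'; python3 -m jog '[{"offset":[0,0,0.1],"dr":[0,0,0]},{"offset":[0,0,0],"dr":[0,0,0]}]'
```

```text
t: 13.08
tool_pos: [0.5202, 0.0668, 0.1053]
ee_rot: [0.707, -0.707, 0.001, -0.001]
force: [0.4, -0.4, -3.2]
grip_width: 0.089
t: 13.32
tool_pos: [0.5202, 0.0693, 0.1053]
ee_rot: [0.707, -0.707, 0.0, -0.0]
force: [0.5, -0.4, -4.0]
grip_width: 0.092
```

```bash
python3 -m jog '[{"offset":[0,0,0.1],"dr":[0,0,0]},{"offset":[0,0,0],"dr":[0,0,0]}]'; python3 -m jog '[{"offset":[0,0.1,0],"dr":[0,0,0]},{"offset":[0,0,0],"dr":[0,0,0]}]'
```

```text
t: 13.58
tool_pos: [0.5203, 0.0701, 0.1053]
ee_rot: [-0.707, 0.708, -0.001, 0.001]
force: [-0.1, -5.1, -2.2]
grip_width: 0.087
t: 13.82
tool_pos: [0.5202, 0.0701, 0.1026]
ee_rot: [-0.707, 0.708, -0.001, 0.001]
force: [0.5, -5.3, -3.6]
grip_width: 0.091
```

```bash
python3 -m jog '[{"offset":[0,0.08,0],"dr":[0,0,0]},{"offset":[0,0,0],"dr":[0,0,0]}]'; python3 -m jog '[{"offset":[0,0.06,0],"dr":[0,0,0]},{"offset":[0,0,0],"dr":[0,0,0]}]'
```

```text
t: 14.08
tool_pos: [0.5204, 0.0702, 0.1008]
ee_rot: [-0.707, 0.708, -0.001, 0.001]
force: [1.3, -5.9, -2.4]
grip_width: 0.088
t: 14.32
tool_pos: [0.5207, 0.0701, 0.0998]
ee_rot: [-0.707, 0.707, -0.001, 0.001]
force: [-1.0, -6.5, 2.4]
grip_width: 0.092
```

```bash
python3 -m jog '[{"offset":[0,0.04,0],"dr":[0,0,0]},{"offset":[0,0,0],"dr":[0,0,0]}]'; python3 -m jog '[{"offset":[0,0,0],"dr":[0,0,0]},{"offset":[0,0,0],"dr":[0,0,0]},{"offset":[0,0,0],"dr":[0,0,0]},{"offset":[0,0,0],"dr":[0,0,0]}]' 30
python3 - <<'E'
from h import *
import pickle
t=cam("top"); save(t,"t6.png",(190,160,300,230),7); s=cam("scene"); save(s,"s6.png",(230,140,320,230),8)
pickle.dump((t,s),open("c6.pkl","wb"))
E
```

```text
t: 14.58
tool_pos: [0.5208, 0.0701, 0.0997]
ee_rot: [-0.707, 0.707, -0.001, 0.001]
force: [-5.5, -7.5, 13.5]
grip_width: 0.089
t: 15.08
tool_pos: [0.5202, 0.0718, 0.0982]
ee_rot: [0.707, -0.707, 0.001, -0.0]
force: [0.2, -0.4, 0.5]
grip_width: 0.332
```

View pics/s6.png

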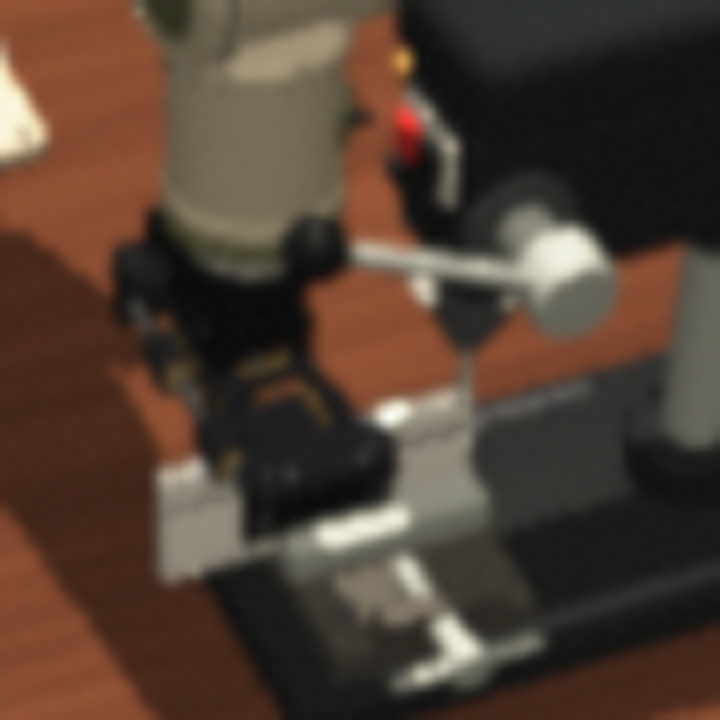

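View pics/t6.png

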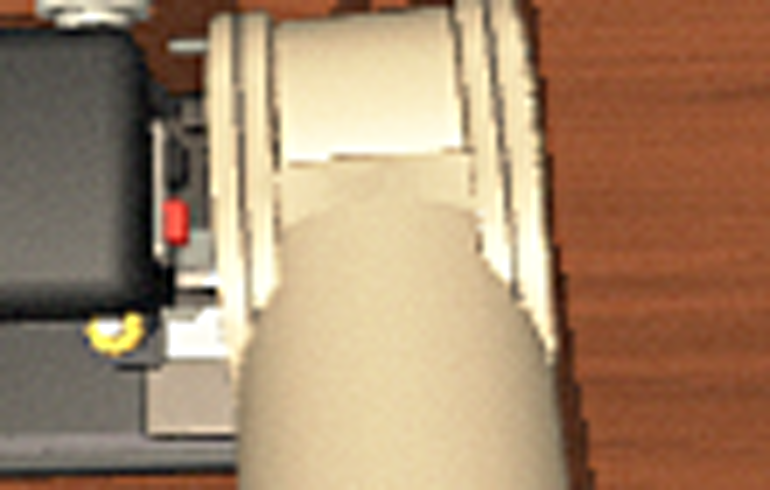

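```bash
python3 -m jog '[{"offset":[0,0,-0.2],"dr":[0,0,0]},{"offset":[0,0,-0.4],"dr":[0,0,0]},{"offset":[0,0,-0.7],"dr":[0,0,0]},{"offset":[0,0,-0.9],"dr":[0,0,0]},{"offset":[0,0,-1],"dr":[0,0,0]},{"offset":[0,0,-1],"dr":[0,0,0]},{"offset":[0,0,-1],"dr":[0,0,0]},{"offset":[0,-0.6,-1],"dr":[0,0,0]},{"offset":[0,-0.9,0],"dr":[0,0,0]}]'
python3 - <<'E'
from h import *
import pickle
t=cam("top"); save(t,"t7.png",(190,160,300,230),7); s=cam("scene"); save(s,"s7.png",(230,140,320,230),8)
pickle.dump((t,s),open("c7.pkl","wb"))
E
python3 plan.py .6183 -.07 .4 0 10
```

```text
t: 16.3
tool_pos: [0.5188, -0.0872, 0.1359]
ee_rot: [-0.707, 0.707, -0.003, 0.002]
force: [0.2, 0.8, 0.4]
grip_width: 0.344
t 16.4 pos [ 0.52 -0.09  0.14] ang -0.23 tilt y [ 0.  0. -1.] F [-0.1 -0.3  0.2] grip 29.7
x y z | dry
[[ 0.39 -1.05  0.06 -0.  ]
 [ 0.39 -1.05  0.06 -0.  ]
 [ 0.39 -1.05  0.06 -0.  ]
 [ 0.39 -1.05  0.06 -0.  ]
 [ 0.39 -1.05  0.06 -0.  ]
 [ 0.39 -1.05  0.06 -0.  ]
 [ 0.39 -1.05  0.06 -0.  ]
 [ 0.39 -1.05  0.06 -0.  ]
 [ 0.39 -1.05  0.06 -0.  ]
 [ 0.39 -1.05  0.06 -0.  ]]
```

View pics/s7.png

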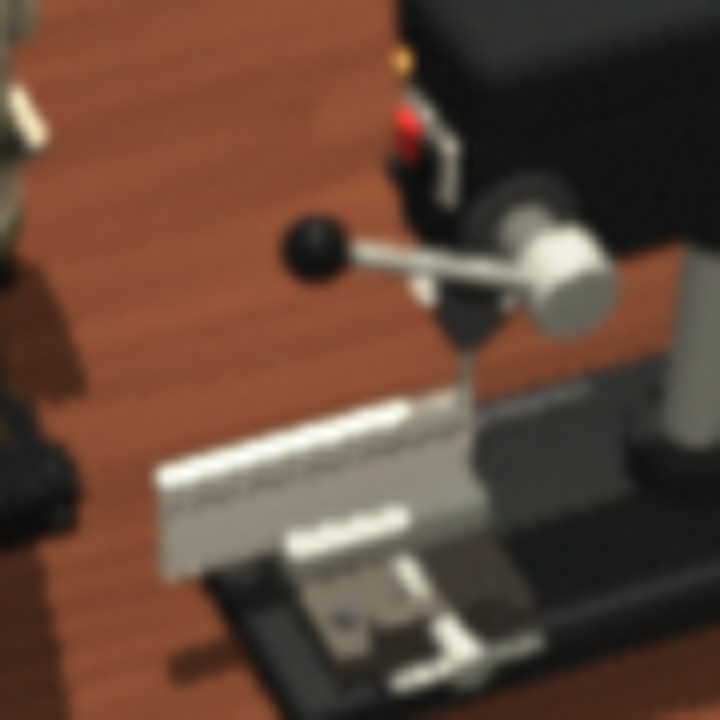

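View pics/t7.png

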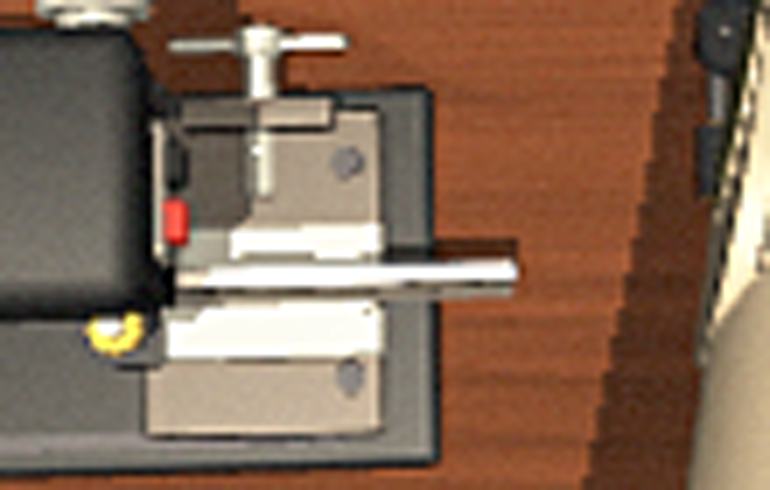

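```bash
python3 - <<'E'
from h import *
import pickle
t,s=pickle.load(open("c7.pkl","rb"))
print("front end",pt(t,263.5,198,.12), "expect y .025; strip", pt(t,255,198.6,.12), pt(t,225,199.4,.12))
save(s,"s7z.png",(275,175,300,205),24)
E
python3 -m jog '[{"offset":[0.4,-1,0],"dr":[0,0,0]},{"offset":[0.4,-1,0],"dr":[0,0,0]},{"offset":[0.4,-1,0],"dr":[0,0,0]},{"offset":[0.4,-1,0],"dr":[0,0,0]},{"offset":[0.4,-1,0],"dr":[0,0,0]},{"offset":[0.4,-1,0],"dr":[0,0,0]},{"offset":[0.4,-1,0],"dr":[0,0,0]},{"offset":[0.4,-1,0],"dr":[0,0,0]},{"offset":[0.4,-1,0],"dr":[0,0,0]},{"offset":[0.4,-1,0],"dr":[0,0,0]}]' 60
python3 plan.py .6183 .059 .395 0 7
```

```text
front end [0.51898946 0.02261036 0.12      ] expect y .025; strip [0.5178695  0.04844516 0.12      ] [0.51794069 0.13949356 0.12      ]
t: 17.65
tool_pos: [0.6201, -0.0841, 0.3857]
ee_rot: [0.707, -0.707, 0.001, -0.0]
force: [-0.8, -0.6, 0.0]
grip_width: 0.69
t 17.65 pos [ 0.62 -0.08  0.39] ang -0.09 tilt y [-0.  0. -1.] F [-0.8 -0.6  0. ] grip 60.0
x y z | dry
[[-0.01 -0.05  0.82 -0.  ]
 [-0.01 -0.05  0.82 -0.  ]
 [-0.01 -0.05  0.82 -0.  ]
 [-0.01 -0.05  0.82 -0.  ]
 [-0.01 -0.05  0.82 -0.  ]
 [-0.01 -0.05  0.82 -0.  ]
 [-0.01 -0.05  0.82 -0.  ]]
```

View pics/s7z.png

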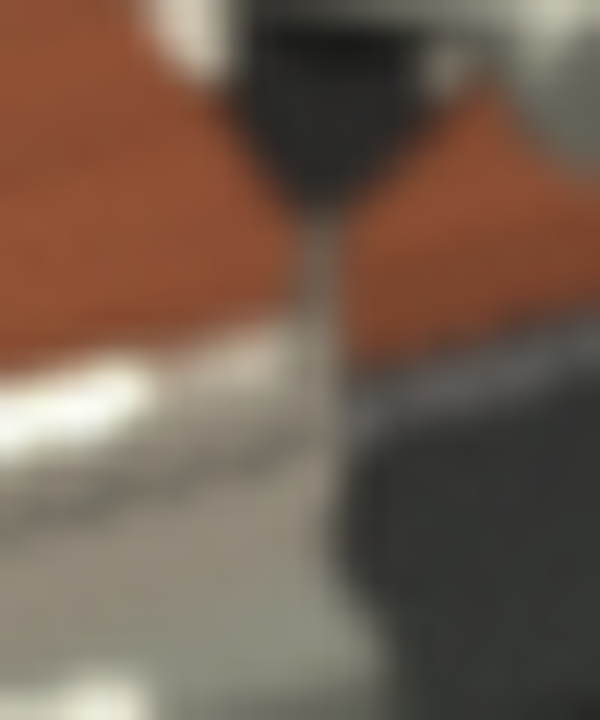

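```bash
python3 - <<'E'
from h import *
import pickle
t,s=pickle.load(open("c7.pkl","rb"))
for z in(.115,.12,.125,.16,.165,.17): print(z,proj(s,(.529,.185,z)))
print("line",proj(s,(.5225,.185,.1)),proj(s,(.5225,.03,.1)), "topfront", proj(s,(.5225,.025,.12)),"end bottom",proj(s,(.5225,.025,.05)))
E
python3 -m jog '[{"offset":[0,-0.4,0.7],"dr":[0,0,0]},{"offset":[0,-0.2,0.8],"dr":[0,0,0]},{"offset":[0,0,0.8],"dr":[0,0,0]},{"offset":[0,0,0.8],"dr":[0,0,0]},{"offset":[0,0,0.8],"dr":[0,0,0]},{"offset":[0,0,0.9],"dr":[0,0,0]},{"offset":[-0.05,0,0.9],"dr":[0,0,0]},{"offset":[0,0,0],"dr":[0,0,0]}]'
python3 plan.py .6183 .059 .33 0 3
python3 - <<'E'
from h import *
t=cam("top"); save(t,"t8.png",(190,110,300,200),7); s=cam("scene"); save(s,"s8.png",(230,110,330,210),7)
E
```

```text
0.115 (np.float64(287.3395843088856), np.float64(191.09959834711051))
0.12 (np.float64(287.40819793756293), np.float64(190.19145423028303))
0.125 (np.float64(287.4770891378625), np.float64(189.27963628012847))
0.16 (np.float64(287.9672430624026), np.float64(182.79214375871774))
0.165 (np.float64(288.0384167645014), np.float64(181.85011547541833))
0.17 (np.float64(288.10988373357935), np.float64(180.9042056209657))
line (np.float64(286.4349585275836), np.float64(192.79847517547435)) (np.float64(251.36968192051384), np.float64(202.9542882175874)) topfront (np.float64(250.18125816070318), np.float64(199.6682079542606)) end bottom (np.float64(250.27045396929094), np.float64(212.09283415007823))
t: 18.65
tool_pos: [0.6187, 0.0618, 0.4002]
ee_rot: [0.707, -0.707, -0.0, 0.001]
force: [0.6, 0.3, -0.1]
grip_width: 0.689
t 18.65 pos [0.62 0.06 0.4 ] ang 0.12 tilt y [-0.  0. -1.] F [ 0.6  0.3 -0.1] grip 59.9
x y z | dry
[[-0.01  0.94 -0.04  0.01]
 [-0.01  0.94 -0.04  0.01]
 [-0.01  0.94 -0.04  0.01]]
```

View pics/s8.png

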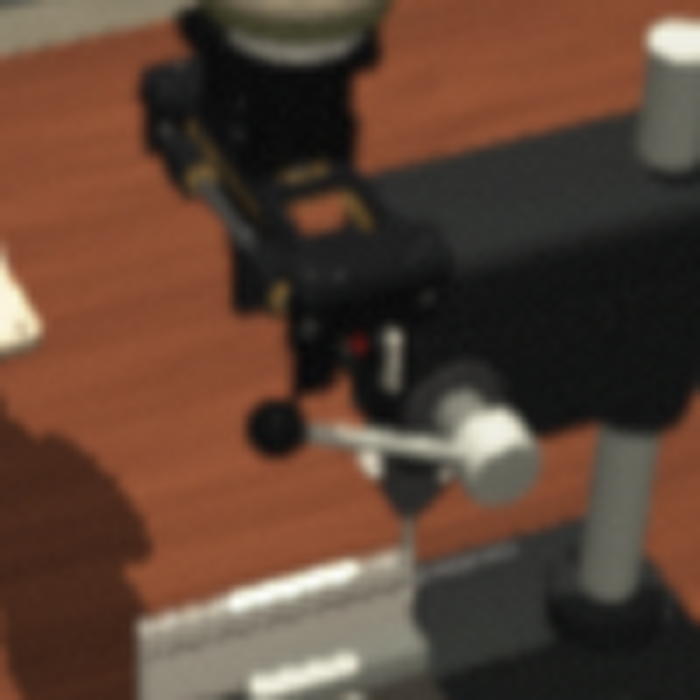

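```bash
python3 - <<'E'
from h import *
import pickle
from scipy.optimize import least_squares
np.set_printoptions(precision=4,suppress=True)
t,s=pickle.load(open("c0.pkl","rb"))
t7,s7=pickle.load(open("c7.pkl","rb"))
for n,d in(("t",t),("s",s),("t7",t7),("s7",s7)):
    P=cloud(d).reshape(-1,3)
    # column top
    m=(np.hypot(P[:,0]-.529,P[:,1]-.325)<.014)&(P[:,2]>.42)&(P[:,2]<.46); print(n,"col",m.sum(),np.median(P[m],0))
    m=(abs(P[:,0]-.529)<.03)&(P[:,1]>.17)&(P[:,1]<.28)&(P[:,2]>.3)&(P[:,2]<.42); print(" headtop",m.sum(),np.median(P[m,2]))
    m=(abs(P[:,0]-.618)<.017)&(abs(P[:,1]-.184)<.02)&(abs(P[:,2]-.268)<.03); q=P[m]
    r=least_squares(lambda p:np.hypot(q[:,1]-p[0],q[:,2]-p[1])-.022,[.184,.267],loss="soft_l1",f_scale=.001); print(" hub",m.sum(),r.x)
    m=(np.linalg.norm(P-[.617,.059,.329],axis=1)<.022); q=P[m]
    r=least_squares(lambda p:np.linalg.norm(q-p,axis=1)-.016,[.617,.059,.327],loss="soft_l1",f_scale=.001); print(" ball",m.sum(),r.x)
    m=(abs(P[:,0]-.518)<.004)&(P[:,1]>.03)&(P[:,1]<.14)&(abs(P[:,2]-.12)<.01); print(" blanktop",m.sum(),np.median(P[m,2]) if m.any() else 0)
    m=(abs(P[:,0]-.501)<.006)&(P[:,1]>.09)&(P[:,1]<.14)&(abs(P[:,2]-.068)<.01); print(" jawtop",m.sum(),np.median(P[m,2]) if m.any() else 0)
    m=(abs(P[:,0]-.35)<.05)&(P[:,1]>-.2)&(P[:,1]<.1)&(abs(P[:,2])<.01); print(" bench",m.sum(),np.median(P[m,2]) if m.any() else 0)
E
```

```text
t col 128 [0.5289 0.3248 0.4382]
 headtop 1143 0.37062775821728694
 hub 173 [0.1849 0.268 ]
 ball 137 [0.6164 0.0593 0.3297]
 blanktop 0 0
 jawtop 64 0.06678888445744743
 bench 2799 -0.0014368535025304809
s col 24 [0.5301 0.3251 0.4402]
 headtop 280 0.37252075202597346
 hub 100 [0.1838 0.2704]
 ball 65 [0.6189 0.0582 0.3312]
 blanktop 0 0
 jawtop 16 0.06833907049690613
 bench 1071 0.0007810090425874377
t7 col 125 [0.5288 0.3247 0.438 ]
 headtop 1146 0.3705012008639338
 hub 174 [0.185 0.268]
 ball 137 [0.6164 0.0591 0.3294]
 blanktop 100 0.11850857058727458
 jawtop 61 0.06645153783196688
 bench 1314 -0.0014610252892578934
s7 col 25 [0.5285 0.3255 0.4393]
 headtop 286 0.37285307892260255
 hub 103 [0.1819 0.2699]
 ball 67 [0.6194 0.0582 0.3314]
 blanktop 18 0.11933520096479212
 jawtop 0 0
 bench 756 0.0010373563625712414
```

```bash
python3 -m jog '[{"offset":[0,0.5,-0.1],"dr":[0,0,0]},{"offset":[0,0.8,0],"dr":[0,0,0]},{"offset":[0,0.8,0],"dr":[0,0,0]},{"offset":[0,0.6,0],"dr":[0,0,0]},{"offset":[0,0,0],"dr":[0,0,0]}]'; python3 plan.py .6183 .059 .331 0 1; python3 -m jog '[{"offset":[0,0,0],"dr":[0,0,0]},{"offset":[0,0,0],"dr":[0,0,0]},{"offset":[0,0,0],"dr":[0,0,0]},{"offset":[0,0,0],"dr":[0,0,0]},{"offset":[0,0,0],"dr":[0,0,0]}]' 0;  python3 plan.py .6183 .059 .331 0 1
```

```text
t: 19.38
tool_pos: [0.6184, 0.056, 0.332]
ee_rot: [-0.707, 0.707, -0.001, 0.0]
force: [1.1, -0.4, -0.3]
grip_width: 0.69
t 19.375 pos [0.62 0.06 0.33] ang -0.13 tilt y [-0. -0. -1.] F [ 1.1 -0.4 -0.3] grip 60.0
x y z | dry
[[-0.01  0.04  0.12 -0.02]]
t: 20.0
tool_pos: [0.6183, 0.0564, 0.3335]
ee_rot: [0.707, -0.707, 0.001, -0.0]
force: [-4.4, -0.2, 1.9]
grip_width: 0.349
t 20.0 pos [0.62 0.06 0.33] ang -0.09 tilt y [-0.  0. -1.] F [-4.4 -0.2  1.9] grip 30.3
x y z | dry
[[-0.    0.1   0.1  -0.02]]
```

```bash
python3 -m jog '[{"offset":[0,0.35,-0.15],"dr":[0,0,0]},{"offset":[0,0.35,-0.15],"dr":[0,0,0]},{"offset":[0,0.4,-0.1],"dr":[0,0,0]},{"offset":[0,0.4,-0.1],"dr":[0,0,0]},{"offset":[0,0.4,-0.05],"dr":[0,0,0]},{"offset":[0,0,0],"dr":[0,0,0]}]'
python3 - <<'E'
from h import *
t=cam("top"); save(t,"t9.png",(190,110,300,200),7); s=cam("scene"); save(s,"s9.png",(230,110,330,210),7)
E
```

```text
t: 20.75
tool_pos: [0.6183, 0.0427, 0.286]
ee_rot: [0.707, -0.707, 0.001, -0.0]
force: [-6.9, -0.0, 8.5]
grip_width: 0.349
```

View pics/s9.png

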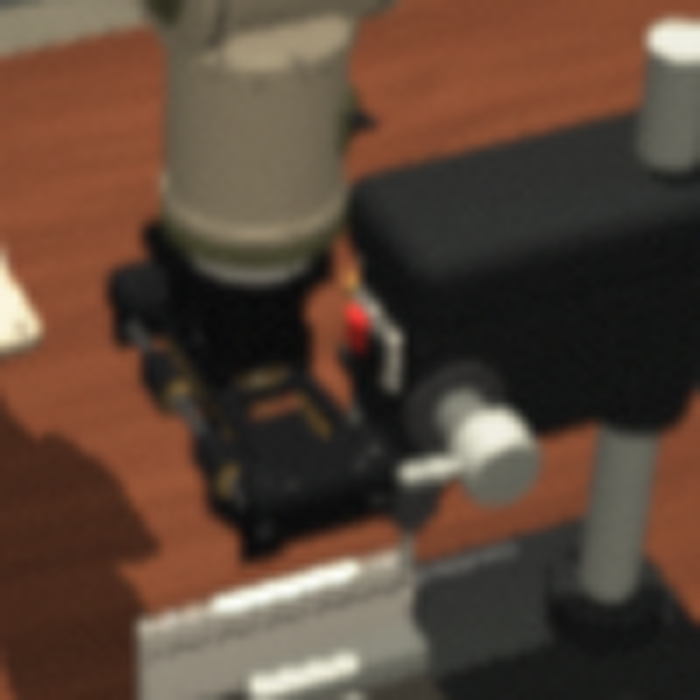

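```bash
python3 -m jog '[{"offset":[0,0.4,-0.05],"dr":[0,0,0]},{"offset":[0,0.4,0],"dr":[0,0,0]},{"offset":[0,0.4,0.05],"dr":[0,0,0]},{"offset":[0,0.4,0.05],"dr":[0,0,0]},{"offset":[0,0.4,0.1],"dr":[0,0,0]},{"offset":[0,0,0],"dr":[0,0,0]},{"offset":[0,0,0],"dr":[0,0,0]}]'
python3 - <<'E'
from h import *
import pickle
t=cam("top"); s=cam("scene"); save(s,"s10.png",(240,150,310,220),9); save(s,"s10z.png",(275,175,300,205),24)
pickle.dump((t,s),open("c10.pkl","wb"))
E
```

```text
t: 21.72
tool_pos: [0.6183, 0.0459, 0.2366]
ee_rot: [0.707, -0.707, 0.001, -0.0]
force: [-6.5, -1.4, 8.0]
grip_width: 0.348
```

View pics/s10.png

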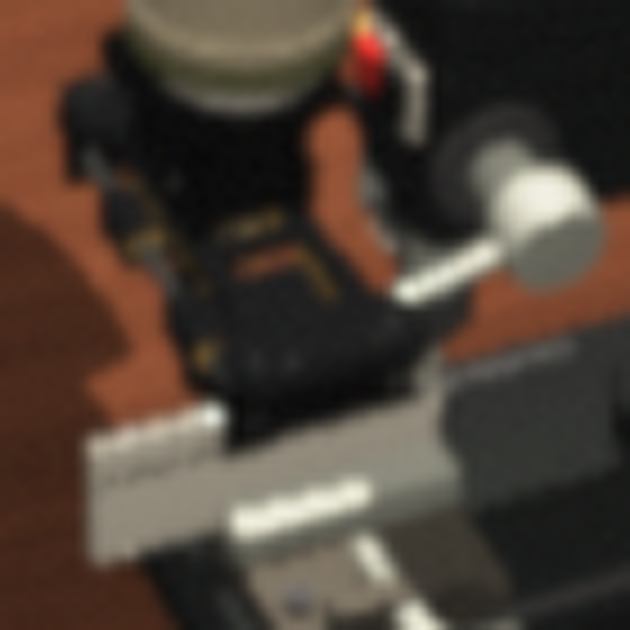

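View pics/s10z.png

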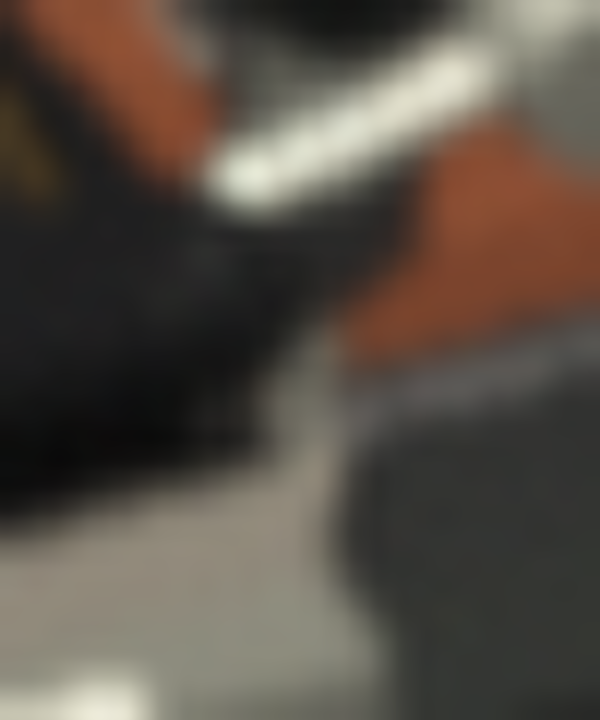

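```bash
python3 - <<'E'
from h import *
import pickle
np.set_printoptions(precision=1,suppress=True,linewidth=200)
t7,s7=pickle.load(open("c7.pkl","rb")); t,s=pickle.load(open("c10.pkl","rb"))
for n,d in(("rest",s7),("now",s)):
    P=cloud(d); print(n,"x-518.5 mm, rows v, cols 284..291"); 
    for v in range(181,200): print(v,(P[v,284:292,0]-.5185)*1000, P[v,287,1:]*1000, d["color"][v,285:290].mean(-1))
for z in(.1,.12,.125): print(z,proj(s,(.5295,.185,z)))
# spoke fit: points on spoke now
for n,d in (("t",t),("s",s)):
    P=cloud(d).reshape(-1,3); m=(abs(P[:,0]-.618)<.009)&(P[:,1]>.085)&(P[:,1]<.155)&(P[:,2]>.22)&(P[:,2]<.3); q=P[m]
    if m.sum()>5: print(n,m.sum(),np.polyfit(q[:,1]-.185,q[:,2],1),q.mean(0)*1000)
E
```

```text
rest x-518.5 mm, rows v, cols 284..291
181 [-164.2   21.3   21.3   25.3   27.2   30.5   33.8   29.7] [171.9 186. ] [60.  44.3 41.3 41.  41.3]
182 [-153.1 -160.4   24.7   25.4   29.7   27.6   35.2   30.5] [172.2 180.6] [73.  55.  43.7 42.3 46.3]
183 [-156.1 -160.6 -149.5   19.6   27.9   27.3   24.8 -142.6] [175.7 169.5] [83.  68.7 56.3 55.3 59.3]
184 [-142.6 -141.  -144.5 -140.2   12.8 -136.3 -140.2 -136. ] [264.    2.4] [88.  83.3 77.3 78.3 78. ]
185 [-145.  -138.5 -143.5 -139.9   16.4 -129.7 -131.6 -131.7] [264.2  -3.5] [90.3 88.7 88.7 90.3 83. ]
186 [-133.2 -136.4 -134.7 -133.3   18.2 -122.7 -118.4 -123.3] [261.   -3.1] [88.  87.3 89.7 92.7 84.7]
187 [-130.  -124.7 -125.1   12.1   18.3 -119.2 -114.6 -119.9] [181.1 140.1] [89.7 90.3 92.3 97.  86.7]
188 [-128.7 -120.4 -121.1   14.1   18.9 -107.6 -112.5 -107.9] [180.4 136.6] [114.3 119.  112.7 108.7  88.3]
189 [1077.2    0.5    0.8    4.2   16.  -106.1 -101.  -111.2] [186.2 120.8] [158.3 152.7 131.  119.   88.3]
190 [  10.1    5.9    5.5    3.7    7.7 -106.2  -75.8  -69.4] [186.8 114.6] [172.3 155.  130.3 118.3  85. ]
191 [  9.5   1.9
[... 2405 characters left out ...]
.7 132.7 119.   72. ]
196 [  8.5   7.7  10.8   4.1   8.1  11.1 -36.5 -33.1] [188.7  80.8] [134.3 135.7 130.7 107.   64. ]
197 [  9.8   7.6  10.3   7.1   5.9   8.2 -30.1 -35.3] [187.4  78.2] [135.  135.3 128.7 103.   61.7]
198 [  4.6   4.2   5.5  10.4   4.1  10.2 -27.5 -23.7] [185.9  75.9] [133.7 134.3 129.7 108.7  70.7]
199 [  4.6   8.9  11.9  11.6   8.9   7.9 -19.3 -19.1] [185.6  71.4] [133.7 136.  133.7 121.   86.7]
0.1 (np.float64(287.18942942808314), np.float64(193.87964468932944))
0.12 (np.float64(287.4627291138032), np.float64(190.26875475019995))
0.125 (np.float64(287.53174519038913), np.float64(189.35690058569298))
t 49 [0.3 0.3] [615.2 139.5 261.2]
s 27 [0.2 0.3] [622.3 136.7 262.8]
```

```bash
python3 - <<'E'
from h import *
import pickle
np.set_printoptions(precision=4,suppress=True,linewidth=200)
t7,s7=pickle.load(open("c7.pkl","rb")); t,s=pickle.load(open("c10.pkl","rb"))
def ang(d,box,th,n,xs=.6183):
    u0,v0,u1,v1=box; g=d["color"][v0:v1,u0:u1].astype(float).mean(-1); c=-d["R"].T@d["t"]; pts=[]
    for j in range(u1-u0):
        w=np.clip(g[:,j]-th,0,None)
        if w.sum()<60: continue
        v=v0+(w*np.arange(v1-v0)).sum()/w.sum(); r=d["R"].T@np.array([(u0+j-d["cx"])/d["f"],(v-d["cy"])/d["f"],1]); pts.append(c+r*(xs-c[0])/r[0])
    p=np.array(pts)[:,1:]; k=np.polyfit(p[:,0]-.185,p[:,1],1); print(n,len(p),p[0],p[-1],"slope",k,"ang",np.arctan(k[0]))
g=s["color"].astype(int).mean(-1)
print("now spoke");print(g[174:186,282:298].astype(int))
ang(s,(285,174,295,185),110,"now"); ang(s7,(275,166,294,180),130,"rest")
E
```

```text
now spoke
[[ 62  41  29  22  19  17  21  24  30  33  38  58 105 149 177 196]
 [ 81  61  43  35  29  23  20  19  22  28  37  64 101 135 162 180]
 [100  86  62  57  51  39  29  30  35  48  78 114 134 143 148 157]
 [100  98  71  70  77  67  62  61  75 106 148 189 189 165 137 130]
 [ 89  81  66  75  88  93  99 113 140 177 203 219 201 156 117 111]
 [ 85  77  69  83 103 126 148 179 195 214 204 184 153 117  94  98]
 [ 85  87  93 118 148 186 200 216 203 179 148 121 102  92  86  91]
 [ 81 104 154 193 199 216 203 182 146 108  87  88  88  88  86  92]
 [ 64 107 181 220 201 175 143 116  81  60  63  81  87  89  90  91]
 [ 41  64 110 143 129  95  73  62  49  45  61  83  89  88  88  86]
 [ 35  41  46  54  55  49  45  43  41  44  62  81  87  85  82  83]
 [ 38  45  41  35  36  37  41  41  43  49  64  78  81  79  79  79]]
now 10 [0.1229 0.2594] [0.1588 0.267 ] slope [0.2283 0.2731] ang 0.22444137846177906
rest 7 [0.0805 0.3246] [0.1129 0.2968] slope [-0.891   0.2336] ang -0.7278021721804973
```

```bash
python3 - <<'E'
from h import *
import pickle
np.set_printoptions(precision=4,suppress=True,linewidth=200)
t7,s7=pickle.load(open("c7.pkl","rb")); t,s=pickle.load(open("c10.pkl","rb"))
def ang(d,box,bg,n,xs=.6183):
    u0,v0,u1,v1=box; g=d["color"][v0:v1,u0:u1].astype(float).mean(-1); c=-d["R"].T@d["t"]; pts=[]
    for j in range(u1-u0):
        i=g[:,j].argmax()
        if g[i,j]<150: continue
        lo,hi=max(0,i-2),min(len(g),i+3); w=np.clip(g[lo:hi,j]-bg,0,None)
        v=v0+(w*np.arange(lo,hi)).sum()/w.sum(); r=d["R"].T@np.array([(u0+j-d["cx"])/d["f"],(v-d["cy"])/d["f"],1]); pts.append(c+r*(xs-c[0])/r[0])
    p=np.array(pts)[:,1:]; k=np.polyfit(p[:,0]-.185,p[:,1],1); print(n,len(p),p[0],p[-1],"slope,z at hub",k,"ang",np.arctan(k[0]),"ang via hub .2715",np.arctan(np.mean((p[:,1]-.2715)/(p[:,0]-.185))))
ang(s7,(274,168,289,177),100,"rest"); ang(s,(284,174,294,185),95,"now")
# top view: spoke end positions
g=t["color"].astype(int).mean(-1); print(g[143:160,205:232:2].astype(int))
E
```

```text
rest 12 [0.0806 0.3244] [0.1326 0.2978] slope,z at hub [-0.5792  0.2633] ang -0.5249659894073095 ang via hub .2715 -0.4429725446783832
now 10 [0.1189 0.2607] [0.1548 0.2665] slope,z at hub [0.1896 0.2716] ang 0.1874147053303579 ang via hub .2715 0.1856509124133987
[[ 89  95  95  92  92  90  93  86  96  94  70 244 246 155]
 [ 97 100  99 100  96 104 101 102 101 101  70 243 244 156]
 [ 96  95  92  86  93  89  97  93  93  94  65 237 240 149]
 [ 80  90  86  84  88  90  86  90  85  88  54 235 237 145]
 [ 97  93  96  95  91  92  97  92  94  92  54 235 235 136]
 [ 93  99  99 102  98 100  97 102 103  98  78 229 233  91]
 [ 84  86  88  88  94  95  96  94  94  96  73 228 231  93]
 [113  95  81  87  92  86  90  89  88  88  65 226 228  67]
 [238 220 147  91  95  93  97  99  92  90  72 223 225 123]
 [225 214 176 106  61  47  52  53  51  97  78 225 217 182]
 [222 211 173  96  40  52  48  53  52  44  78 208 218 170]
 [216 207 170  73  42  48  46  43  43  40  76 208 200 166]
 [219 205 161  75  57  47  61  61  62  50  76 204 172 171]
 [217 199 163 175 229 224 225 212 224 172 146 197 154 172]
 [219 200 161 207 255 251 251 251 250 243 248 201 147 169]
 [222 203 160 164 226 227 228 230 232 234 239 190 143 170]
 [218 202 161  73  63  75 108 111 127 123 191 177 146 168]]
```

```bash
python3 -m jog '[{"offset":[0,0,0],"dr":[0,0,0]},{"offset":[0,0,0],"dr":[0,0,0]},{"offset":[0,0,0],"dr":[0,0,0]},{"offset":[0,0,0],"dr":[0,0,0]}]'
python3 - <<'E'
from h import *
import pickle
t7,s7=pickle.load(open("c7.pkl","rb")); s=cam("scene"); save(s,"s11.png",s=1.5)
# chuck right edge shift by 1-D matching, cols 289..291
a=s7["color"].astype(float).mean(-1); b=s["color"].astype(float).mean(-1)
for u in(288,289,290):
    A=a[178:187,u]; best=min((np.abs(np.interp(np.arange(178,187)+d,np.arange(384),b[:,u])-A).mean(),d) for d in np.arange(3,7,.05)); print(u,best)
P=cloud(s).reshape(-1,3); m=(abs(P[:,0]-.518)<.004)&(P[:,1]>.03)&(P[:,1]<.14)&(abs(P[:,2]-.12)<.01); print("blanktop",m.sum(),np.median(P[m,2]))
E
```

```text
t: 22.32
tool_pos: [0.6183, 0.0459, 0.2367]
ee_rot: [0.707, -0.707, 0.001, -0.0]
force: [-7.4, -2.0, 8.4]
grip_width: 0.344
288 (np.float64(8.037037037037038), np.float64(4.999999999999993))
289 (np.float64(5.035185185185198), np.float64(5.049999999999993))
290 (np.float64(5.444444444444445), np.float64(4.999999999999993))
blanktop 10 0.1194395433409731
```

View pics/s11.png

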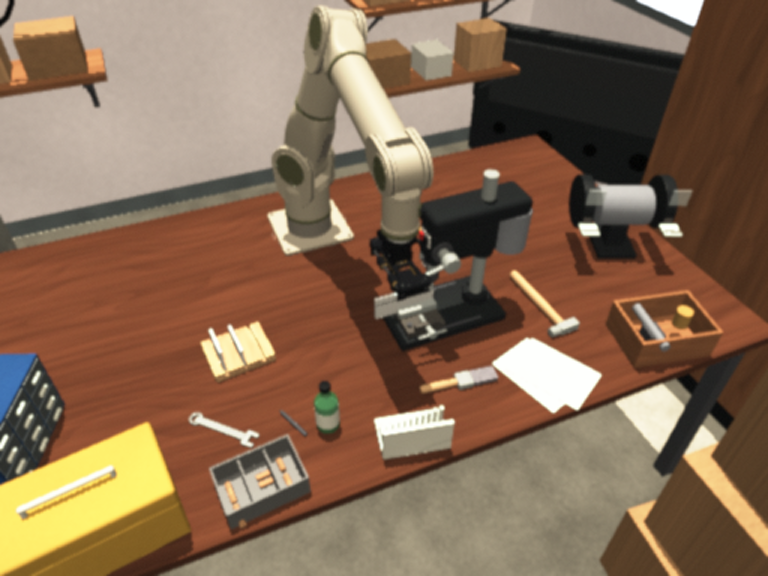

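```bash
python3 -c "
from plant import ctrl
ctrl.job_done(); s=ctrl.read_state(); print(s['t'],s['tool_pos'],s['force'],s['grip_width'])"
```

```text
the job is handed in; nothing more can be done
the job is handed in; nothing more can be done
```

The long blank is in the vise and let go. The arm is holding the feed lever's ball at the height where I make the drill tip level with the scribed line. I handed the job in at about 22 s, and it reports no verdict.

- **Blank:** I slid it in from the front until about 5 N of contact with the work stop, lowered it until it met the bed, then opened the fingers. Pictures afterwards show it upright, with its top at about 120 mm. Its front end read 2–3 mm short of nominal, which is about the camera's error and inside the 6 mm tolerance.
- **Lever:** I pinched the ball from above and followed its arc down 97 mm. The last reading before handing in showed about 8 N of spring load in the fingers, and the position was steady.
- **Tip height:** The tip itself could not be seen against the blank.
  - By the robot's own readings it came down 24.8 mm, from an estimated 125 mm to about 100 mm, which is the line's height.
  - The other checks differed from that. Two measures of how far the chuck moved gave 24.5 mm and about 27 mm, and the spoke's angle gave 22–24 mm. I went with the robot's figure; all of these fall within about 3 mm of the line.
- **Other things:** In the last picture the two short blanks and the bench items it shows looked unmoved. I did not look at the flange again after the start.

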